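Shut and bolt the corner cutlery drawer

TASK

Shut the cutlery chest's corner drawer and lock it so that it cannot shake open: push the drawer fully home, slide the barrel bolt across through the keeper on the drawer, feel for the notch in its slot and turn the handle right down into it. Work gently, without ramming the drawer or forcing the bolt, leave everything else on the table where it is, and let go.

Things in the scene. Friction and masses are not known exactly. Their poses are not given: they have to be found in the camera images.
- chest: Low brown oak cutlery chest fixed on the table, 240 mm deep (x), 380 wide (y), 110 high. Origin: centre of its underside. x points from its front (robot side) to its back, y to its left, z up; front plane at x -120. The right front corner (y below -11) is the drawer, the left an open cubby under the 16 mm top board.
- drawer: The corner drawer; its oak front board is 26 mm thick (x), 179 wide (y), 104 high, the top edge level with the chest's top; axes as the chest's. Origin: middle of the top edge of the outer (robot side) face. A wooden pull knob, 26 mm across, sticks out 24 mm 68 mm below the top edge; the top 50 mm of the face is clear to push on, up to some 20 N (45 N counts as rammed).
- drawer_slide (a joint): How far the drawer stands out, m: 0 fully home; starts 0.055 to 0.095. Moves along the chest's x with about 2.5 N of friction; stays where it is left, hard stop at 0.
- barrel (a point): Steel base plate and barrel of the bolt, screwed on the chest's top at its front edge, 168 mm long (y), 26 wide, rising to 32. Point: on the wood under the rod's axis, beside the seam (chest x -106, y -9, z 110; axes as the chest's). The rod's axis runs along y 16 mm above the wood. 40 N at rod or stem counts as forced; the slot wall feels about 3 times a push on the grip, so keep that under 8 N.
- bolt_slide (a joint): Travel of the rod, m: 0 drawn back, grows as it slides to the chest's -y over the drawer; slot end at 0.066. Starts 0 to 0.014; about 2 N friction, stays where left. The round nose meets the keeper at 0.018, is through at 0.037. The saddle's place is not measured: the notch's middle lies anywhere from 0.043 to 0.063 and the stem turns down only within 1.7 mm of it, so it must be felt or seen.
- handle_turn (a joint): Turn of the handle about the rod's axis, rad: 0 straight up, grows as it swings to the chest's back (+x) and down; 1.57 lies level in the notch (end stop). Starts -0.1 to 0.1. Friction about 0.02 N m; stays where left. Off the notch it meets the slot wall at about 0.31 (0.38 within the saddle, 0.45 when leaned on with 5 N) and goes no further.
- bolt: The bolt's steel rod, 14 mm thick with a round nose, in its barrel; axes as the chest's. Origin: on the rod's axis where the handle's stem starts (barrel y 137 mm less the travel, z 16).
- knob (a point): Middle of the handle's rounded steel grip, 14 mm thick, 28 long, in line with its flat stem (8 mm wide along y, 7 thick); this point is 42 mm from the rod's axis, the grip's end 56. Upright the point is 58 mm above the chest's top at barrel y 137 mm less the bolt's travel; turned down it is 16 mm above the top and 42 mm behind (+x of) the axis. Free all round, to pinch or push from above.
- lunch_box: Grey silicone lunch box with a pale lid and two snap latches, 124 x 190 x 66 mm, loose; a bystander. Origin: centre of its underside.
- thermos: Steel thermal bottle with a ribbed dark screw-top lid, 70 mm across, 210 high, loose; a bystander. Origin: centre of its underside.
- mug: White ceramic mug, 82 mm across, 90 high, loose; a bystander. Origin: centre of its underside.
- rice_bowl: Blue ceramic rice bowl, 116 mm across, 60 high, loose; a bystander. Origin: centre of its underside.
- spoon_rest: Flat bamboo spoon rest with a low rim, 85 x 190 mm, 16 high, loose; a bystander. Origin: centre of its underside.
- soy_bottle: Amber glass soy-sauce bottle, 48 mm across, 115 high, standing loose on the chest's top, back left; a bystander. Origin: centre of its underside.
- keeper (a point): Steel staple on the top edge of the drawer front near the seam, 26 mm high, 24 wide (x), 16 long (y); its opening, 17 mm wide, takes the 14 mm rod from the chest's left. Point: middle of the opening, 16 mm above the wood; with the drawer home it lies on the rod's axis.
- slot (a point): Middle of the barrel's lengthwise slot, on the rod's axis (barrel y 103 mm, z 16). The handle stands up through the slot and slides in it; the walls, 12 to 16 mm above the axis, let it only rock. A notched saddle of dark steel is clamped round the slot's front part; in its +x wall is the notch, 11.5 mm wide (y), open at the top, for the 8 mm wide stem. The slot runs on past the notch.

How it is judged:
By the outcome, as a careful person would: the job done as asked, in the order asked, and still so for the second after the job is handed in, with the robot touching nothing.
It also fails if it takes over 72 s, if anything falls off the work surface, if the arm or the gripper's body presses on something with over 40 N, if the wrist force passes 120 N, or if a joint passes its speed limit or range.

ROBOT

A 6-joint arm with a two-finger parallel gripper is mounted at the origin on the work surface. World frame = base frame: x ahead of the robot, y to its left, z up, the work surface at z = 0. Lengths are in m, angles in rad, forces in N, time in s.
With the tool pointing down it reaches from about 0.275 to 0.85 m from the base axis. Payload 5.2 kg.
Tool frame: the origin (TCP) lies midway between the tips of the shut fingers; the grasp point (between the pads) lies 19 mm behind it (tcp_to_grasp is the distance from the TCP to the grasp point, in m); z points along the fingers, y is the direction in which the jaws open and shut (so a half turn about z gives the same grasp; the last joint's range is limited). The gripper opens to 85 mm and grips with 20 to 120 N. Pads are 22 mm wide; open, the fingers measure 114 mm over their backs; the gripper's body (76 mm by 85 mm) begins 54 mm behind the grasp point. The pads swing forward as they close: fully open they stand 13 mm farther back than shut.
Start: joints at [0.999, 0.259, 1.535, -0, 1.348, -0.203], TCP at [0.198, 0.513, 0.231] pointing down, gripper open.
Joint ranges: [-3.14, 3.14], [-0.91, 2.08], [0.19, 2.58], [-1.22, 4.36], [0.22, 2.71], [-3.12, 3.12]. Speed limits (rad/s): [2.57, 2.57, 3.14, 3.14, 3.14, 3.14].

INTERFACE

Orientations are given as a 3x3 rotation matrix whose columns are the frame's x, y, z axes.
In Python, from station import * gives the robot as it stands.
- The arm moves only by the tool carry_out, never from a script. Its arguments are lists of equal length, an entry for each row: "xyz": the shift along the world's x, y, z in mm, a list of three; "dr": the turn, a rotation vector about the world's x, y, z in degrees, a list of three; "jaw": the closure, from -1 (fully open) to 1 (shut), so that 0 is half open. In form: {"xyz": [[dx, dy, dz], ...], "dr": [[rx, ry, rz], ...], "jaw": [jaw, ...]}. A call has 1 to 10 rows; each row is the pose to reach, as a shift and turn from the pose commanded when the call began; what a row does not reach only later rows make up. A row lasts 1/10 s, in which the tool goes at most 50 mm and 8.59 degrees, less where a joint would pass 70% of its speed; a pose out of reach is approached as far as the arm can. A call with a gripper value outside its range is refused whole. The fingers move at their own pace and stop on an object; "force" is the grip in N (left out, the last holds). Time passes only in rows, so rows that repeat a pose let the fingers close. It gives the time, the measured TCP pose, the force and the opening at its end, in the units of the state.
- get_state(): the state, without advancing time (a new reading comes with each control period).
- read_camera(name): name is "side" or "top"; returns a dict with "color" (400x640x3 uint8, red, green, blue), "depth" (400x640 float32, m along the optical axis (not along the pixel's ray), 0 where there is no reading), "vfov" (degrees; the focal length in pixels is half the picture's height over the tangent of half this angle, whatever the lens; pixels are square), "cx", "cy" (the principal point, pixels), "k1" (the pictures are not rectified: a ray, as slopes to the right and down, at radius r is drawn at 1 + k1 r^2 times it, then the intrinsics apply), "camera_from_world" (4x4, takes a point from world to camera coordinates). Camera axes: x right, y down, z forward; pixel columns grow to the right and rows downward; lengths in m; the calibration is good to about 2 mm. A picture is of the moment at which its call begins.
- job_done(): hands the job in, once; it reports no verdict.
Trained networks look in the newest picture that a camera, given by its name, has taken for a name from the list of things; names that differ only in an ending like _2 or _b are one class to them, and where a whole thing is asked for, a point or a joint stands for the part that bears it (a point fixed in the world has none). Each returns a list of dicts, best first, with "conf" (0 to 1); they miss things now and then, are a little off and sometimes report something else, mostly with a low value. They report only what shows in the picture. A call takes as long as a camera call.
- look_for(camera, query): "at" ([x, y, z] in m, in world coordinates, good to about 4 mm: the middle of the surface that is visible of it).
- masks_of(camera, query): "pixels" (400x640 bool, what is visible of it).
The state is a dict: "t": time; "qpos": joint angles; "dq": joint speeds; "tau": joint torques, N m; "ee_pos": TCP position; "tool_rot": TCP orientation; "contact_force": force on the tool from outside, world axes, zero at the start; "ft_torque": the same for the moment, N m; "finger_gap": finger opening in m.
Only numpy, scipy, OpenCV 4.12 (cv2) and the standard library are available. Lean on these libraries where they do the work, as an engineer would, in place of code of your own. Each camera call takes 0.05 s, during which the arm holds its last target.

## Working session

There is one attempt and no reset: what is moved stays moved. The work goes in short steps, Python scripts to look and compute and a tool call to move; the robot and the scene stay as the last step left them, time stands still between calls to the robot, and variables do not carry over. Pictures are saved under pics/ and viewed, and the job is handed in when it is done.

Besides the shell and the picture viewer there is one more tool, called as name(argument=value, ...) on one line, values as JSON. carry_out: Moves the arm, as the interface text tells. Its arguments: {"type":"object","properties":{"xyz":{"type":"array","items":{"type":"array","items":{"type":"number"}}},"dr":{"type":"array","items":{"type":"array","items":{"type":"number"}}},"jaw":{"type":"array","items":{"type":"number"}},"force":{"type":"number"}},"required":["xyz","dr","jaw"]}

```bash
mkdir -p pics; ls; cat > h.py <<'E'
from station import *
import numpy as np, cv2
def snap(n,f):
    c=read_camera(n); cv2.imwrite('pics/'+f,c['color'][:,:,::-1]); return c
def proj(c,P):
    P=np.atleast_2d(P); T=c['camera_from_world']; p=P@T[:3,:3].T+T[:3,3]
    s=p[:,:2]/p[:,2:]; f=200/np.tan(np.radians(c['vfov']/2)); r2=(s**2).sum(1,keepdims=True)
    return s*(1+c['k1']*r2)*f+[c['cx'],c['cy']]
def unproj(c,uv,d):
    uv=np.atleast_2d(np.array(uv,float)); d=np.ravel(d)
    f=200/np.tan(np.radians(c['vfov']/2)); q=(uv-[c['cx'],c['cy']])/f; s=q.copy()
    for _ in range(20): s=q/(1+c['k1']*(s**2).sum(1,keepdims=True))
    p=np.c_[s*d[:,None],d]; T=c['camera_from_world']; return (p-T[:3,3])@T[:3,:3]
def ray(c,uv):
    o=-c['camera_from_world'][:3,:3].T@c['camera_from_world'][:3,3]
    return o,unproj(c,uv,np.ones(len(np.atleast_2d(uv))))-o
def onplane(c,uv,z):
    o,d=ray(c,uv); return o+d*((z-o[2])/d[:,2])[:,None]
def cloud(c):
    v,u=np.mgrid[:400,:640]; return unproj(c,np.c_[u.ravel(),v.ravel()],c['depth'].ravel()).reshape(400,640,3)
E
python3 - <<'E'
from h import *
for n in('side','top'):
    c=snap(n,n+'0.png'); print(n,c['vfov'],c['k1'],np.round(c['camera_from_world'],3).tolist())
    for q in ['chest','drawer','barrel','bolt','knob','keeper','slot','lunch_box','thermos','mug','rice_bowl','spoon_rest','soy_bottle']:
        print(q,[(np.round(r['at'],3).tolist(),round(r['conf'],2)) for r in look_for(n,q)[:2]])
print(get_state())
E
```

```text
pics
side 52.85515579061737 -0.10494008808851898 [[0.992, -0.121, 0.019, -0.574], [-0.058, -0.603, -0.796, 0.112], [0.108, 0.789, -0.605, 1.179], [0.0, 0.0, 0.0, 1.0]]
chest [([0.652, -0.137, 0.11], 0.78)]
drawer [([0.528, -0.135, 0.055], 0.81)]
barrel [([0.653, -0.139, 0.112], 0.71), ([0.769, 0.056, 0.169], 0.45)]
bolt [([0.592, 0.078, 0.135], 0.53)]
knob [([0.59, 0.08, 0.168], 0.46)]
keeper [([0.527, -0.13, 0.055], 0.86), ([0.768, 0.056, 0.167], 0.73)]
slot [([0.65, -0.138, 0.11], 0.89)]
lunch_box [([0.632, 0.368, 0.064], 0.96)]
thermos [([0.61, -0.444, 0.154], 0.79)]
mug []
rice_bowl [([0.376, -0.356, 0.029], 0.85)]
spoon_rest [([0.452, 0.422, 0.009], 0.78)]
soy_bottle [([0.769, 0.055, 0.17], 0.91)]
top 49.70860573182906 -0.02119701340574882 [[0.001, -1.0, -0.001, -0.005], [-0.984, -0.001, -0.178, 0.584], [0.178, 0.001, -0.984, 1.15], [0.0, 0.0, 0.0, 1.0]]
chest [([0.658, -0.067, 0.111], 0.96)]
drawer [([0.531, -0.13, 0.031], 0.64)]
barrel [([0.66, -0.068, 0.11], 0.89)]
bolt [([0.592, 0.069, 0.132], 0.61)]
knob []
keeper [([0.534, -0.135, 0.031], 0.67)]
slot [([0.657, -0.066, 0.10
[... 358 characters left out ...]
e+00,  1.30264726e-05,
        1.34797430e+00, -2.02788174e-01]), 'dq': array([-0.00029048, -0.00084027, -0.0017864 , -0.00041089,  0.00090468,
        0.00115931]), 'tau': array([-1.58255963e-03, -4.45921433e+01, -2.90889466e+01, -4.83553958e-04,
        8.88134073e-04, -4.76665593e-05]), 'ee_pos': array([0.19824407, 0.51303744, 0.23131056]), 'tool_rot': array([[-9.32760115e-01,  3.60497666e-01, -1.84906249e-06],
       [ 3.60497666e-01,  9.32760115e-01,  2.06099117e-05],
       [ 9.15455678e-06,  1.85575209e-05, -1.00000000e+00]]), 'contact_force': array([ 0.34875351, -0.01110086,  0.96620644]), 'ft_torque': array([-0.03554427,  0.02009202, -0.00087381]), 'finger_gap': 0.08553509187560669}
```

View pics/side0.png

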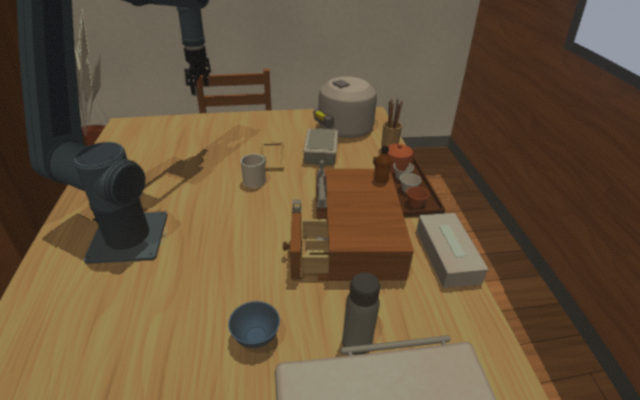

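View pics/top0.png

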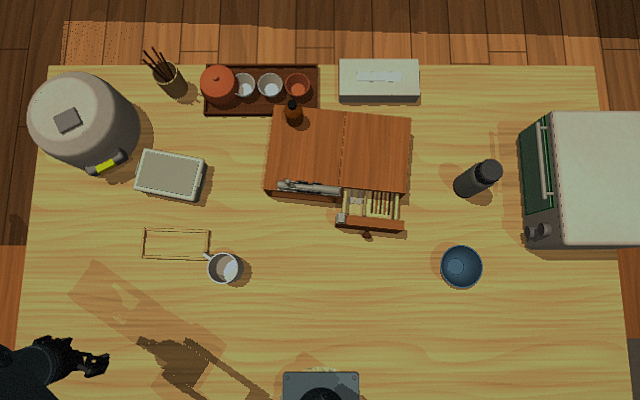

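```bash
python3 - <<'E'
from h import *
c=snap('top','t1.png'); P=cloud(c)
m=(abs(P[...,2]-.11)<.008)&(c['depth']>0)&(P[...,0]>.45)&(P[...,0]<.85)&(abs(P[...,1])<.35)
m=cv2.morphologyEx(m.astype(np.uint8),cv2.MORPH_OPEN,np.ones((3,3)))
n,l,st,ce=cv2.connectedComponentsWithStats(m)
for i in range(1,n):
    if st[i,4]<40: continue
    Q=P[l==i]; r=cv2.minAreaRect(Q[:,:2].astype(np.float32)*1000); print(st[i],r,Q[:,2].mean(), np.round(cv2.boxPoints(r)))
img=c['color'][160:260,240:440,::-1]; cv2.imwrite('pics/t1z.png',cv2.resize(img,(800,400),interpolation=cv2.INTER_CUBIC))
s=snap('side','s1.png'); img=s['color'][140:290,270:430,::-1]; cv2.imwrite('pics/s1z.png',cv2.resize(img,(640,600),interpolation=cv2.INTER_CUBIC))
E
```

```text
[  263   104   148    90 10354] ((687.046630859375, -46.55772399902344), (381.17608642578125, 240.59701538085938), 84.4341049194336) 0.11007845405774745 [[ 549. -225.]
 [ 788. -248.]
 [ 825.  131.]
 [ 586.  155.]]
[344 215  60  15 608] ((498.0732116699219, -139.2178955078125), (157.07351684570312, 26.483806610107422), 84.2768325805664) 0.10997623551690434 [[ 477. -216.]
 [ 503. -219.]
 [ 519.  -62.]
 [ 493.  -60.]]
```

View pics/t1z.png

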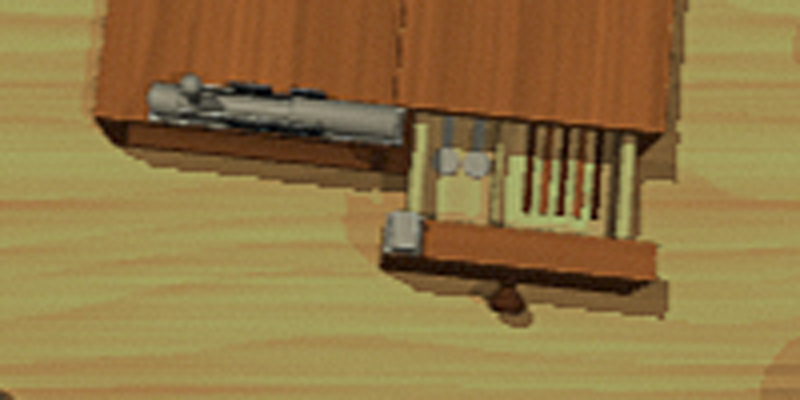

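View pics/s1z.png

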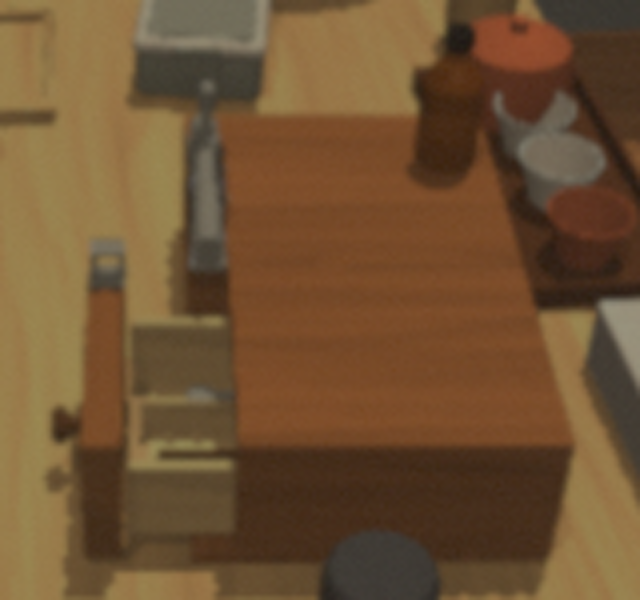

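carry_out(xyz=[[18, -46, 0], [36, -92, 0], [54, -138, 0], [72, -184, 0], [90, -230, 0], [108, -276, 0], [126, -322, 0], [144, -368, 0], [162, -414, 0], [180, -460, 0]], dr=[[0, 0, 2], [0, 0, 4], [0, 0, 6], [0, 0, 8], [0, 0, 10], [0, 0, 12], [0, 0, 14], [0, 0, 15.5], [0, 0, 15.5], [0, 0, 15.5]], jaw=[1, 1, 1, 1, 1, 1, 1, 1, 1, 1], force=20)

```text
t: 2.5
ee_pos: [0.3786, 0.051, 0.2317]
tool_rot: [[-0.995, 0.098, 0.001], [0.098, 0.995, -0.0], [-0.001, 0.0, -1.0]]
contact_force: [1.0, 0.9, -0.7]
finger_gap: -0.0
```

carry_out(xyz=[[16, -44, 0], [32, -88, 0], [48, -132, -10], [62, -172, -45], [62, -174, -85], [62, -174, -115], [62, -174, -140], [62, -174, -150], [62, -174, -155], [62, -174, -155]], dr=[[0, 0, 0], [0, 0, 0], [0, 0, 0], [0, 0, 0], [0, 0, 0], [0, 0, 0], [0, 0, 0], [0, 0, 0], [0, 0, 0], [0, 0, 0]], jaw=[1, 1, 1, 1, 1, 1, 1, 1, 1, 1])

```text
t: 3.5
ee_pos: [0.4406, -0.121, 0.0766]
tool_rot: [[-0.995, 0.098, 0.0], [0.098, 0.995, -0.0], [-0.0, -0.0, -1.0]]
contact_force: [0.5, 0.0, -0.6]
finger_gap: 0.0001
```

carry_out(xyz=[[10, -1, 0], [20, -2, 0], [26, -2.5, 0], [30, -3, 0], [33, -3.2, 0], [36, -3.5, 0], [39, -3.8, 0], [42, -4.1, 0], [45, -4.4, 0], [48, -4.7, 0]], dr=[[0, 0, 0], [0, 0, 0], [0, 0, 0], [0, 0, 0], [0, 0, 0], [0, 0, 0], [0, 0, 0], [0, 0, 0], [0, 0, 0], [0, 0, 0]], jaw=[1, 1, 1, 1, 1, 1, 1, 1, 1, 1])

```text
t: 4.5
ee_pos: [0.4881, -0.1255, 0.0761]
tool_rot: [[-0.995, 0.098, -0.001], [0.098, 0.995, 0.0], [0.001, 0.0, -1.0]]
contact_force: [-3.1, 0.4, 0.4]
finger_gap: 0.0001
```

carry_out(xyz=[[5, -0.5, 0], [10, -1, 0], [15, -1.5, 0], [20, -2, 0], [25, -2.5, 0], [29, -2.8, 0], [33, -3.2, 0], [36, -3.5, 0], [38, -3.7, 0], [40, -3.9, 0]], dr=[[0, 0, 0], [0, 0, 0], [0, 0, 0], [0, 0, 0], [0, 0, 0], [0, 0, 0], [0, 0, 0], [0, 0, 0], [0, 0, 0], [0, 0, 0]], jaw=[1, 1, 1, 1, 1, 1, 1, 1, 1, 1])

```text
t: 5.5
ee_pos: [0.5283, -0.1296, 0.0762]
tool_rot: [[-0.995, 0.098, -0.0], [0.098, 0.995, -0.0], [0.0, -0.0, -1.0]]
contact_force: [-2.7, -0.2, -1.6]
finger_gap: 0.0003
```

carry_out(xyz=[[2, -0.2, 0], [4, -0.4, 0], [6, -0.6, 0], [8, -0.8, 0], [10, -1, 0], [11.5, -1.1, 0], [12.5, -1.2, 0], [13.5, -1.3, 0], [14.5, -1.4, 0], [15, -1.5, 0]], dr=[[0, 0, 0], [0, 0, 0], [0, 0, 0], [0, 0, 0], [0, 0, 0], [0, 0, 0], [0, 0, 0], [0, 0, 0], [0, 0, 0], [0, 0, 0]], jaw=[1, 1, 1, 1, 1, 1, 1, 1, 1, 1])

```text
t: 6.5
ee_pos: [0.5434, -0.1311, 0.0764]
tool_rot: [[-0.995, 0.098, 0.0], [0.098, 0.995, -0.0], [-0.0, -0.0, -1.0]]
contact_force: [-2.4, -0.9, -1.5]
finger_gap: -0.0002
```

carry_out(xyz=[[0.7, -0.1, 0], [1.4, -0.1, 0], [2, -0.2, 0]], dr=[[0, 0, 0], [0, 0, 0], [0, 0, 0]], jaw=[1, 1, 1])

```text
t: 6.8
ee_pos: [0.5454, -0.1313, 0.0764]
tool_rot: [[-0.995, 0.098, 0.0], [0.098, 0.995, -0.0], [-0.0, -0.0, -1.0]]
contact_force: [-2.5, -1.5, -1.6]
finger_gap: -0.0002
```

carry_out(xyz=[[0.5, 0, 0], [1, -0.1, 0], [1.5, -0.1, 0]], dr=[[0, 0, 0], [0, 0, 0], [0, 0, 0]], jaw=[1, 1, 1])

```text
t: 7.1
ee_pos: [0.5454, -0.1313, 0.0764]
tool_rot: [[-0.995, 0.098, -0.003], [0.098, 0.995, 0.0], [0.003, -0.0, -1.0]]
contact_force: [-8.5, -0.3, 4.1]
finger_gap: -0.0001
```

```bash
python3 - <<'E'
from h import *
print(get_state()['contact_force'])
c=snap('top','t2.png'); 
img=c['color'][160:260,240:440,::-1]; cv2.imwrite('pics/t2z.png',cv2.resize(img,(800,400),interpolation=cv2.INTER_CUBIC))
E
```

```text
[-8.49506499 -0.34532441  4.05168558]
```

View pics/t2z.png

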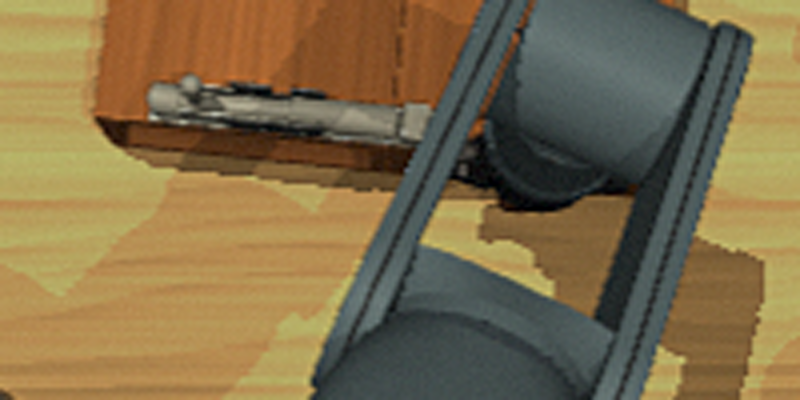

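carry_out(xyz=[[-2, 0.2, 0], [-12, 1, 0], [-30, 3, 0], [-40, 4, 10], [-45, 5, 50], [-45, 5, 100], [-40, 40, 130], [-40, 80, 140], [-40, 110, 140], [-40, 110, 140]], dr=[[0, 0, 0], [0, 0, 0], [0, 0, 0], [0, 0, 0], [0, 0, 0], [0, 0, 0], [0, 0, 0], [0, 0, 0], [0, 0, 0], [0, 0, 0]], jaw=[1, 1, 1, 1, 0.5, 0.2, 0, 0, 0, 0])

```text
t: 8.15
ee_pos: [0.5068, -0.0182, 0.2182]
tool_rot: [[-0.996, 0.095, 0.003], [0.095, 0.996, 0.001], [-0.003, 0.001, -1.0]]
contact_force: [0.1, -0.7, -0.5]
finger_gap: 0.0426
```

```bash
cat >> h.py <<'E'
C0=np.array([.687,-.0466]);a=np.radians(-5.57);R=np.array([[np.cos(a),-np.sin(a)],[np.sin(a),np.cos(a)]])
def w2c(p): return np.r_[R.T@(np.array(p)[:2]-C0),p[2]]
def c2w(p): return np.r_[R@np.array(p)[:2]+C0,p[2]]
E
python3 - <<'E'
from h import *
print(get_state()['contact_force'])
c=snap('top','t3.png'); P=cloud(c)
img=c['color'][165:215,260:360,::-1]; cv2.imwrite('pics/t3z.png',cv2.resize(img,(800,400),interpolation=cv2.INTER_CUBIC))
m=(P[...,2]>.16)&(P[...,2]<.19)&(P[...,0]<.68)&(P[...,0]>.54)&(P[...,1]<.15)&(P[...,1]>0)
print(m.sum()); 
for p,z in zip(np.argwhere(m),P[m]): print(p,np.round(w2c(z),4))
s=snap('side','s3.png'); img=s['color'][150:210,295:375,::-1]; cv2.imwrite('pics/s3z.png',cv2.resize(img,(800,600),interpolation=cv2.INTER_CUBIC))
for n in('top','side'):print([(np.round(w2c(r['at']),4),r['conf']) for r in look_for(n,'knob')])
P=cloud(s); m=(P[...,2]>.15)&(P[...,2]<.19)&(P[...,0]<.63)&(P[...,0]>.54)&(P[...,1]<.15)&(P[...,1]>0)
Q=np.array([w2c(z) for z in P[m]]); print(len(Q),Q.mean(0),Q.min(0),Q.max(0)); print(np.argwhere(m).mean(0))
E
```

```text
[ 0.13099762 -0.71341891 -0.47056394]
18
[178 286] [-0.0984  0.1234  0.176 ]
[178 287] [-0.0987  0.1207  0.1786]
[179 285] [-0.1018  0.1253  0.1793]
[179 286] [-0.1022  0.1225  0.1821]
[179 287] [-0.1019  0.1201  0.1818]
[179 288] [-0.1015  0.1176  0.1811]
[180 285] [-0.1047  0.1248  0.181 ]
[180 286] [-0.1044  0.1224  0.1806]
[180 287] [-0.104   0.12    0.1798]
[181 285] [-0.1075  0.1244  0.1822]
[181 286] [-0.1072  0.1219  0.182 ]
[181 287] [-0.1068  0.1195  0.1811]
[182 285] [-0.1092  0.1246  0.1779]
[182 286] [-0.1099  0.1216  0.1828]
[182 287] [-0.1098  0.119   0.1837]
[183 285] [-0.1096  0.1255  0.1671]
[183 286] [-0.1111  0.122   0.1758]
[184 286] [-0.1121  0.1225  0.1681]
[(array([-0.2656, -0.3716,  0.023 ]), 0.43)]
[(array([-0.1103,  0.1159,  0.1651]), 0.46)]
43 [-0.10792292  0.11784959  0.17022257] [-0.11374149  0.11022058  0.150292  ] [-0.10132483  0.12425196  0.18672458]
[164.34883721 320.88372093]
```

View pics/t3z.png

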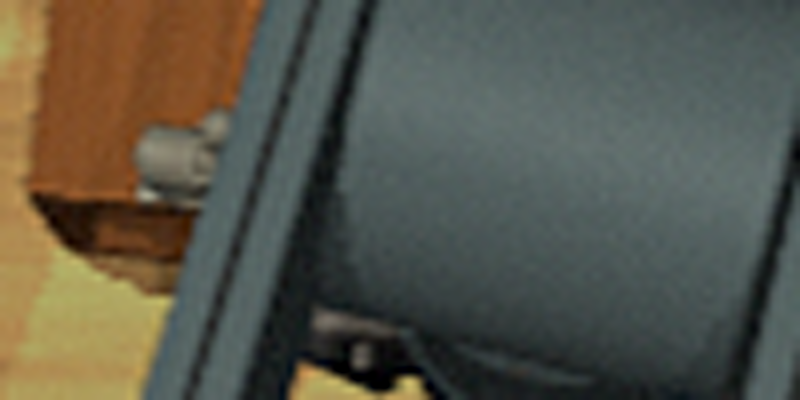

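View pics/s3z.png

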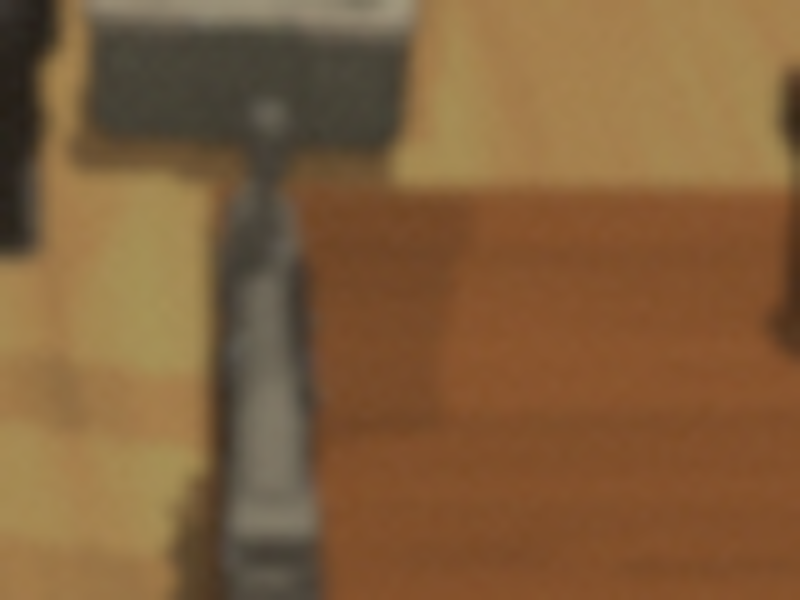

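carry_out(xyz=[[15, 18, 0], [35, 40, 0], [55, 65, 0], [75, 88, 0], [87, 102, 0], [87, 102, 0], [87, 102, 0]], dr=[[0, 0, 0], [0, 0, 0], [0, 0, 0], [0, 0, 0], [0, 0, 0], [0, 0, 0], [0, 0, 0]], jaw=[0, 0, 0, 0, 0, 0, 0])

```text
t: 9.05
ee_pos: [0.5936, 0.0795, 0.2156]
tool_rot: [[-0.995, 0.099, -0.001], [0.099, 0.995, -0.001], [0.001, -0.001, -1.0]]
contact_force: [0.1, -1.1, 0.5]
finger_gap: 0.0425
```

```bash
python3 - <<'E'
from h import *
s=get_state(); print(w2c(s['ee_pos']),s['ee_pos'],s['contact_force'],s['tool_rot'][:,1]); print(1000*(c2w([-.1055,.121,.150])-s['ee_pos']))
E
```

```text
[-0.10518341  0.11641404  0.21563061] [0.59361259 0.07947366 0.21563061] [ 0.05254832 -1.09635182  0.49879146] [ 9.87834935e-02  9.95108728e-01 -6.63665448e-04]
[  0.13002294   4.59503988 -65.63061051]
```

carry_out(xyz=[[0, 2, -15], [0, 4, -35], [0, 4.5, -52], [0, 4.5, -62], [0, 4.5, -65.5], [0, 4.5, -65.5]], dr=[[0, 0, 0], [0, 0, 0], [0, 0, 0], [0, 0, 0], [0, 0, 0], [0, 0, 0]], jaw=[0, 0, 0, 0, 0, 0])

```text
t: 9.65
ee_pos: [0.5936, 0.0844, 0.1508]
tool_rot: [[-0.995, 0.099, -0.0], [0.099, 0.995, -0.0], [0.0, -0.0, -1.0]]
contact_force: [0.4, 0.5, 0.6]
finger_gap: 0.0428
```

carry_out(xyz=[[0, 0, 0], [0, 0, 0], [0, 0, 0], [0, 0, 0], [0, 0, 0], [0, 0, 0], [0, 0, 0], [0, 0, 0]], dr=[[0, 0, 0], [0, 0, 0], [0, 0, 0], [0, 0, 0], [0, 0, 0], [0, 0, 0], [0, 0, 0], [0, 0, 0]], jaw=[0.2, 0.35, 0.45, 0.55, 0.62, 0.7, 0.8, 0.8], force=20)

```text
t: 10.45
ee_pos: [0.5939, 0.0849, 0.1512]
tool_rot: [[-0.995, 0.098, 0.001], [0.098, 0.995, -0.0], [-0.001, -0.0, -1.0]]
contact_force: [-0.6, -3.4, 3.8]
finger_gap: 0.0131
```

```bash
python3 - <<'E'
from h import *
s=get_state(); print(w2c(s['ee_pos']),s['ee_pos'],s['contact_force'],s['finger_gap'])
s=snap('side','s4.png'); img=s['color'][130:250,270:430,::-1]; cv2.imwrite('pics/s4z.png',cv2.resize(img,(800,600),interpolation=cv2.INTER_CUBIC))
E
```

```text
[-0.10537327  0.12183633  0.15118811] [0.59394991 0.08488878 0.15118811] [-0.60691397 -3.3552871   3.76163566] 0.013136974972905582
```

View pics/s4z.png

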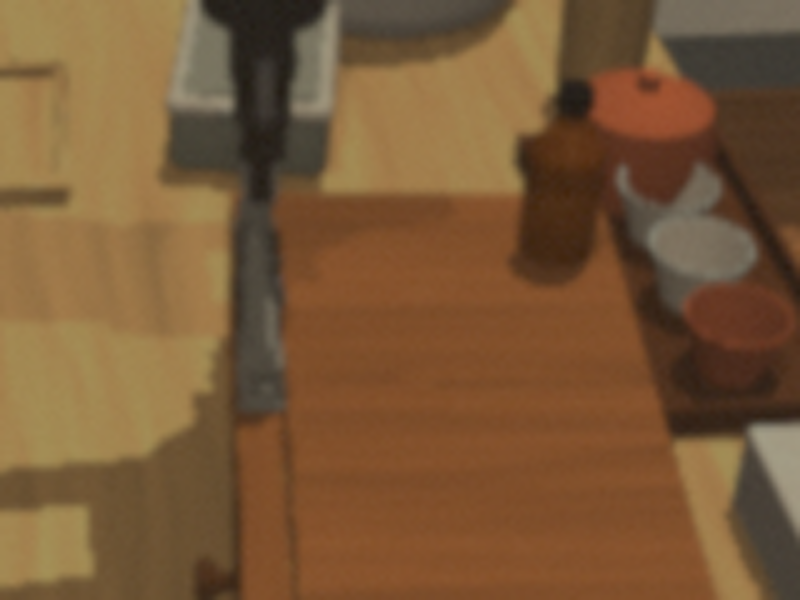

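carry_out(xyz=[[-0.1, -1, 0], [-0.3, -3, 0], [-0.5, -5, 0], [-0.7, -7, 0], [-0.9, -9, 0], [-1.1, -11, 0], [-1.2, -12, 0]], dr=[[0, 0, 0], [0, 0, 0], [0, 0, 0], [0, 0, 0], [0, 0, 0], [0, 0, 0], [0, 0, 0]], jaw=[0.8, 0.8, 0.8, 0.8, 0.8, 0.8, 0.8])

```text
t: 11.2
ee_pos: [0.5928, 0.0732, 0.1511]
tool_rot: [[-0.995, 0.098, 0.001], [0.098, 0.995, 0.0], [-0.001, 0.0, -1.0]]
contact_force: [-0.8, 2.0, 5.1]
finger_gap: 0.013
```

carry_out(xyz=[[-0.1, -1, 0], [-0.2, -2, 0], [-0.3, -3, 0], [-0.4, -4, 0], [-0.5, -5, 0], [-0.6, -6, 0]], dr=[[0, 0, 0], [0, 0, 0], [0, 0, 0], [0, 0, 0], [0, 0, 0], [0, 0, 0]], jaw=[0.8, 0.8, 0.8, 0.8, 0.8, 0.8])

```text
t: 11.8
ee_pos: [0.5922, 0.0673, 0.1511]
tool_rot: [[-0.995, 0.098, 0.001], [0.098, 0.995, 0.0], [-0.001, 0.001, -1.0]]
contact_force: [-1.0, 2.7, 4.1]
finger_gap: 0.013
```

Travel is about 24 mm and it is sliding with its 2 N friction; entering the keeper.

carry_out(xyz=[[-0.1, -1, 0], [-0.2, -2, 0], [-0.3, -3, 0], [-0.4, -4, 0], [-0.5, -5, 0], [-0.6, -6, 0], [-0.7, -7, 0]], dr=[[0, 0, 0], [0, 0, 0], [0, 0, 0], [0, 0, 0], [0, 0, 0], [0, 0, 0], [0, 0, 0]], jaw=[0.8, 0.8, 0.8, 0.8, 0.8, 0.8, 0.8])

```text
t: 12.5
ee_pos: [0.5915, 0.0603, 0.1512]
tool_rot: [[-0.995, 0.098, 0.001], [0.098, 0.995, 0.0], [-0.001, 0.0, -1.0]]
contact_force: [-0.9, 1.8, 5.7]
finger_gap: 0.0131
```

carry_out(xyz=[[-0.1, -1, 0], [-0.2, -2, 0], [-0.3, -3, 0], [-0.4, -4, 0], [-0.5, -5, 0], [-0.6, -6, 0], [-0.7, -7, 0]], dr=[[0, 0, 0], [0, 0, 0], [0, 0, 0], [0, 0, 0], [0, 0, 0], [0, 0, 0], [0, 0, 0]], jaw=[0.8, 0.8, 0.8, 0.8, 0.8, 0.8, 0.8])

```text
t: 13.2
ee_pos: [0.5908, 0.0533, 0.1511]
tool_rot: [[-0.995, 0.098, 0.001], [0.098, 0.995, 0.0], [-0.001, 0.0, -1.0]]
contact_force: [-0.2, 1.6, 4.8]
finger_gap: 0.0128
```

```bash
python3 - <<'E'
from h import *
s=get_state(); print(w2c(s['ee_pos']),s['ee_pos'],s['contact_force'],s['finger_gap'])
s=snap('side','s5.png'); img=s['color'][130:250,270:430,::-1]; cv2.imwrite('pics/s5z.png',cv2.resize(img,(800,600),interpolation=cv2.INTER_CUBIC))
E
```

```text
[-0.10547865  0.09005927  0.15113637] [0.5907607  0.05327199 0.15113637] [-0.23299793  1.59490097  4.76863123] 0.012779238068631172
```

View pics/s5z.png

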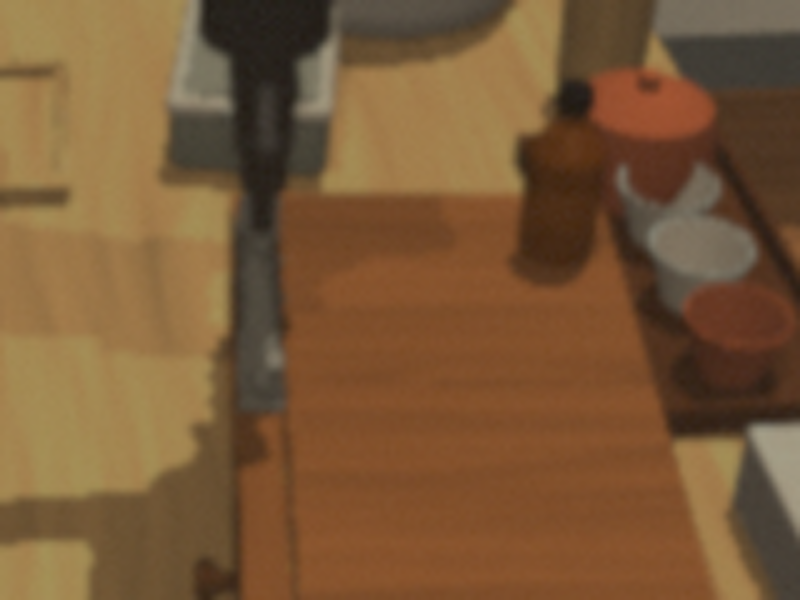

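carry_out(xyz=[[-0.1, -1, 0], [-0.3, -2.5, 0], [1.7, -2.7, 0], [3.7, -2.9, -0.2], [5.7, -3.1, -0.4], [7.7, -3.3, -0.7], [9.7, -3.5, -1.1]], dr=[[0, 0, 0], [0, 0, 0], [0, 0, 0], [0, 0, 0], [0, 0, 0], [0, 0, 0], [0, 0, 0]], jaw=[0.8, 0.8, 0.8, 0.8, 0.8, 0.8, 0.8])

```text
t: 13.95
ee_pos: [0.5996, 0.0497, 0.1493]
tool_rot: [[-0.995, 0.098, -0.002], [0.098, 0.995, 0.0], [0.002, 0.0, -1.0]]
contact_force: [-3.1, 1.1, 2.3]
finger_gap: 0.0132
```

carry_out(xyz=[[1, -0.1, -0.2], [2, -0.2, -0.4], [2, -0.2, -0.4]], dr=[[0, 0, 0], [0, 0, 0], [0, 0, 0]], jaw=[0.8, 0.8, 0.8])

```text
t: 14.25
ee_pos: [0.6019, 0.0495, 0.1487]
tool_rot: [[-0.995, 0.098, -0.001], [0.098, 0.995, 0.0], [0.001, 0.0, -1.0]]
contact_force: [-1.7, 1.7, 0.1]
finger_gap: 0.0127
```

carry_out(xyz=[[1, -0.1, -0.3], [1, -0.1, -0.3]], dr=[[0, 0, 0], [0, 0, 0]], jaw=[0.8, 0.8])

```text
t: 14.45
ee_pos: [0.6029, 0.0494, 0.1485]
tool_rot: [[-0.995, 0.098, -0.001], [0.098, 0.995, 0.0], [0.001, -0.0, -1.0]]
contact_force: [-3.2, 1.9, -1.2]
finger_gap: 0.0132
```

carry_out(xyz=[[1, -0.1, -0.3], [1, -0.1, -0.3]], dr=[[0, 0, 0], [0, 0, 0]], jaw=[0.8, 0.8])

```text
t: 14.65
ee_pos: [0.604, 0.0493, 0.1483]
tool_rot: [[-0.995, 0.098, -0.001], [0.098, 0.995, 0.0], [0.001, -0.0, -1.0]]
contact_force: [-1.9, 1.7, -1.4]
finger_gap: 0.0128
```

carry_out(xyz=[[1, -0.1, -0.3], [1, -0.1, -0.3]], dr=[[0, 0, 0], [0, 0, 0]], jaw=[0.8, 0.8])

```text
t: 14.85
ee_pos: [0.605, 0.0491, 0.148]
tool_rot: [[-0.995, 0.098, -0.001], [0.098, 0.995, 0.0], [0.001, 0.0, -1.0]]
contact_force: [-3.1, 1.8, -1.9]
finger_gap: 0.0131
```

carry_out(xyz=[[1, -0.1, -0.3], [1, -0.1, -0.3]], dr=[[0, 0, 0], [0, 0, 0]], jaw=[0.8, 0.8])

```text
t: 15.05
ee_pos: [0.6061, 0.0491, 0.1478]
tool_rot: [[-0.995, 0.098, -0.001], [0.098, 0.995, 0.0], [0.001, 0.0, -1.0]]
contact_force: [-3.3, 1.6, -2.5]
finger_gap: 0.0133
```

carry_out(xyz=[[1, -0.1, -0.3], [1, -0.1, -0.3]], dr=[[0, 0, 0], [0, 0, 0]], jaw=[0.8, 0.8])

```text
t: 15.25
ee_pos: [0.6072, 0.0489, 0.1476]
tool_rot: [[-0.995, 0.098, -0.0], [0.098, 0.995, 0.0], [0.0, 0.0, -1.0]]
contact_force: [-3.9, 2.0, -2.6]
finger_gap: 0.0129
```

carry_out(xyz=[[0.5, 0, -0.7], [1, -0.1, -1.2], [1, -0.1, -1.2]], dr=[[0, 0, 0], [0, 0, 0], [0, 0, 0]], jaw=[0.8, 0.8, 0.8])

```text
t: 15.55
ee_pos: [0.6088, 0.0488, 0.147]
tool_rot: [[-0.995, 0.098, 0.001], [0.098, 0.995, -0.0], [-0.001, 0.0, -1.0]]
contact_force: [-2.6, 1.7, -0.9]
finger_gap: 0.013
```

```bash
python3 - <<'E'
from h import *
s=get_state(); print(w2c(s['ee_pos']),s['ee_pos'],s['contact_force'],s['ft_torque'])
s=snap('side','s6.png'); img=s['color'][130:220,280:400,::-1]; cv2.imwrite('pics/s6z.png',cv2.resize(img,(800,600),interpolation=cv2.INTER_CUBIC))
E
```

```text
[-0.08705561  0.08732999  0.14703392] [0.60883184 0.04876742 0.14703392] [-2.60415251  1.66062184 -0.8584768 ] [0.19694498 0.5309042  0.02083476]
```

View pics/s6z.png

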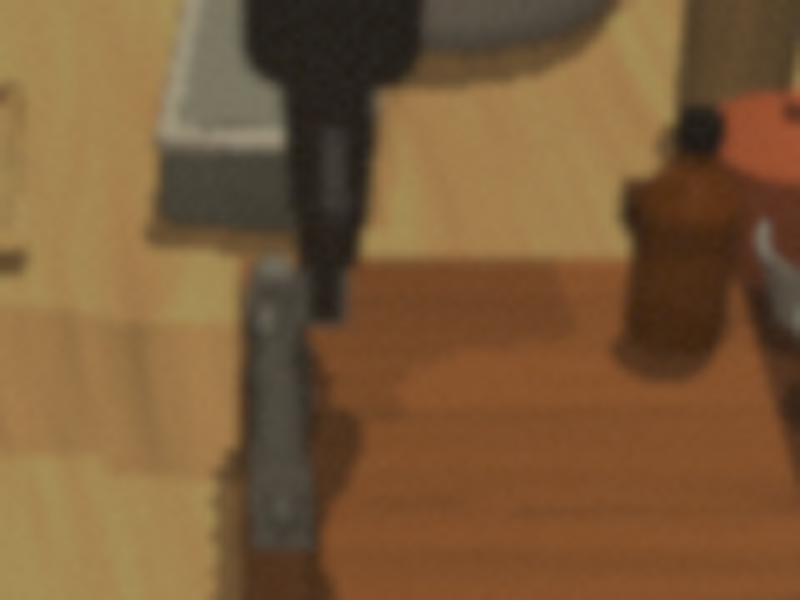

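carry_out(xyz=[[0.7, -0.1, -0.4], [1.5, -0.1, -0.8], [1.5, -0.1, -0.8]], dr=[[0, 0, 0], [0, 0, 0], [0, 0, 0]], jaw=[0.8, 0.8, 0.8])

```text
t: 15.9
ee_pos: [0.6105, 0.0486, 0.1463]
tool_rot: [[-0.995, 0.098, 0.002], [0.098, 0.995, -0.0], [-0.002, -0.0, -1.0]]
contact_force: [-1.6, 1.4, 2.0]
finger_gap: 0.0126
```

```bash
python3 - <<'E'
from h import *
c=snap('top','t7.png')
img=c['color'][140:230,250:370,::-1]; cv2.imwrite('pics/t7z.png',cv2.resize(img,(800,600),interpolation=cv2.INTER_CUBIC))
E
```

```text
(no output)
```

View pics/t7z.png

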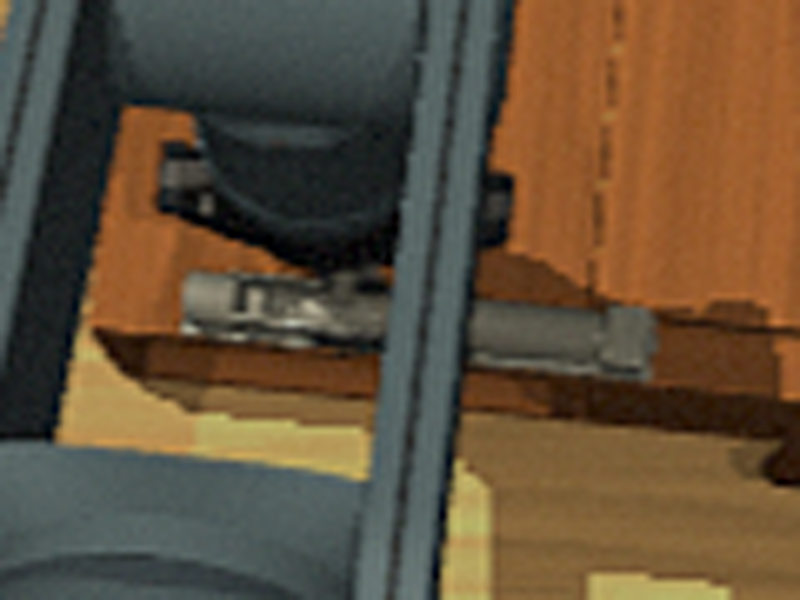

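```bash
python3 - <<'E'
from h import *
s=get_state(); p=w2c(s['ee_pos']);print(p, s['contact_force'], np.hypot(p[0]+.106,p[2]-.107),np.arctan2(p[0]+.106,p[2]-.107))
E
```

```text
[-0.0854563   0.08734571  0.14632168] [-1.41820101  0.86015695  3.29118665] 0.04436482966407299 0.4814476171427205
```

carry_out(xyz=[[0.8, -0.1, -0.5], [1.6, -0.2, -1], [1.6, -0.2, -1]], dr=[[0, 0, 0], [0, 0, 0], [0, 0, 0]], jaw=[0.8, 0.8, 0.8])

```text
t: 16.25
ee_pos: [0.612, 0.0485, 0.1454]
tool_rot: [[-0.995, 0.098, 0.002], [0.098, 0.995, -0.0], [-0.002, 0.0, -1.0]]
contact_force: [-2.1, 0.1, 4.8]
finger_gap: 0.013
```

carry_out(xyz=[[0.8, -0.1, -0.3], [1.6, -0.2, -0.6], [1.6, -0.2, -0.6]], dr=[[0, 0, 0], [0, 0, 0], [0, 0, 0]], jaw=[0.8, 0.8, 0.8])

```text
t: 16.55
ee_pos: [0.6131, 0.0483, 0.1448]
tool_rot: [[-0.995, 0.098, 0.001], [0.098, 0.995, -0.0], [-0.001, 0.0, -1.0]]
contact_force: [-3.0, 1.3, 6.6]
finger_gap: 0.0133
```

```bash
python3 - <<'E'
from h import *
s=get_state(); p=w2c(s['ee_pos']);print(p, s['contact_force'], np.hypot(p[0]+.106,p[2]-.107),np.arctan2(p[0]+.106,p[2]-.107))
s=snap('side','s7.png'); img=s['color'][130:220,280:400,::-1]; cv2.imwrite('pics/s7z.png',cv2.resize(img,(800,600),interpolation=cv2.INTER_CUBIC))
E
```

```text
[-0.08273938  0.08731928  0.14478081] [-3.04030096  1.25738933  6.61748549] 0.04436717363604462 0.5518641044421991
```

View pics/s7z.png

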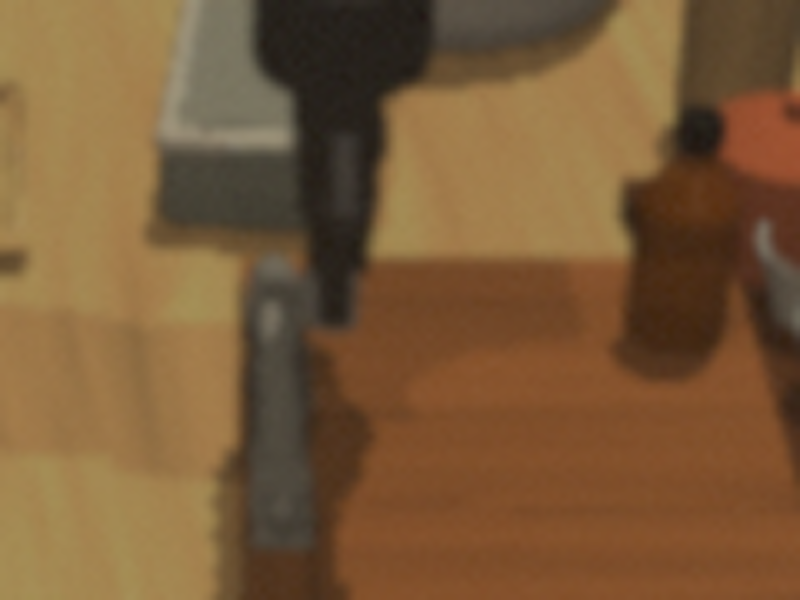

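carry_out(xyz=[[-0.5, 0, 0.5], [-0.5, 0, 0.5], [-0.5, 0, 0.5], [-0.5, 0, 15], [-0.5, 0, 35], [-15, 0, 60], [-35, 0, 80], [-50, -30, 90], [-60, -60, 90], [-60, -60, 90]], dr=[[0, 0, 0], [0, 0, 0], [0, 0, 0], [0, 0, 0], [0, 0, 0], [0, 0, 0], [0, 0, 0], [0, 0, 0], [0, 0, 0], [0, 0, 0]], jaw=[0.2, 0.2, 0.2, 0.2, 0.2, 0.2, 0.2, 0.2, 0.2, 0.2])

```text
t: 17.6
ee_pos: [0.5524, -0.0147, 0.2348]
tool_rot: [[-0.995, 0.101, 0.001], [0.101, 0.995, -0.002], [-0.001, -0.002, -1.0]]
contact_force: [0.6, -0.4, 0.4]
finger_gap: 0.0342
```

```bash
python3 - <<'E'
from h import *
print(get_state()['contact_force'])
c=snap('top','t8.png'); P=cloud(c)
img=c['color'][160:220,265:345,::-1]; cv2.imwrite('pics/t8z.png',cv2.resize(img,(800,600),interpolation=cv2.INTER_CUBIC))
s=snap('side','s8.png'); img=s['color'][140:215,290:390,::-1]; cv2.imwrite('pics/s8z.png',cv2.resize(img,(800,600),interpolation=cv2.INTER_CUBIC))
for n,cc in(('top',c),('side',s)):
  P=cloud(cc); Q=np.array([np.r_[w2c(P[v,u]),v,u] for v in range(140,215) for u in range(260,390)])
  m=(Q[:,2]>.146)&(Q[:,2]<.20)&(Q[:,0]<-.06)&(Q[:,0]>-.125)&(Q[:,1]>.06)&(Q[:,1]<.13); print(n); print(np.round(Q[m],4))
E
```

```text
[ 0.55776124 -0.37895739  0.40433158]
top
[[-8.430e-02  9.230e-02  1.731e-01  1.740e+02  2.990e+02]
 [-8.510e-02  8.940e-02  1.778e-01  1.740e+02  3.000e+02]
 [-8.530e-02  8.680e-02  1.798e-01  1.740e+02  3.010e+02]
 [-8.390e-02  8.460e-02  1.748e-01  1.740e+02  3.020e+02]
 [-8.750e-02  9.440e-02  1.747e-01  1.750e+02  2.980e+02]
 [-8.740e-02  9.180e-02  1.755e-01  1.750e+02  2.990e+02]
 [-8.750e-02  8.920e-02  1.773e-01  1.750e+02  3.000e+02]
 [-8.760e-02  8.660e-02  1.788e-01  1.750e+02  3.010e+02]
 [-8.710e-02  8.420e-02  1.777e-01  1.750e+02  3.020e+02]
 [-8.520e-02  8.220e-02  1.701e-01  1.750e+02  3.030e+02]
 [-8.960e-02  8.650e-02  1.762e-01  1.760e+02  3.010e+02]
 [-8.920e-02  8.400e-02  1.756e-01  1.760e+02  3.020e+02]
 [-8.870e-02  8.160e-02  1.744e-01  1.760e+02  3.030e+02]
 [-9.020e-02  8.170e-02  1.692e-01  1.770e+02  3.030e+02]
 [-1.178e-01  9.270e-02  1.461e-01  1.890e+02  2.980e+02]]
side
[[-9.390e-02  9.080e-02  1.782e-01  1.670e+02  3.260e+02]
 [-9.120e-02  8.570e-02  1.815e-01  1.670e+02  3.270e+02]
 [-8.820e-02  8.740e-02  1.804e-01  1.670e+02  3.280e+02]
 [-9.660
[... 2076 characters left out ...]
02]
 [-9.050e-02  8.510e-02  1.574e-01  1.740e+02  3.270e+02]
 [-1.022e-01  8.520e-02  1.538e-01  1.750e+02  3.230e+02]
 [-9.930e-02  8.460e-02  1.542e-01  1.750e+02  3.240e+02]
 [-9.610e-02  8.850e-02  1.516e-01  1.750e+02  3.250e+02]
 [-1.048e-01  9.120e-02  1.462e-01  1.760e+02  3.220e+02]
 [-1.021e-01  8.570e-02  1.499e-01  1.760e+02  3.230e+02]
 [-9.910e-02  8.580e-02  1.499e-01  1.760e+02  3.240e+02]
 [-9.640e-02  8.160e-02  1.527e-01  1.760e+02  3.250e+02]
 [-1.050e-01  8.470e-02  1.470e-01  1.770e+02  3.220e+02]
 [-1.022e-01  8.240e-02  1.486e-01  1.770e+02  3.230e+02]
 [-9.910e-02  8.500e-02  1.468e-01  1.770e+02  3.240e+02]
 [-1.203e-01  6.460e-02  1.464e-01  1.810e+02  3.170e+02]]
```

View pics/t8z.png

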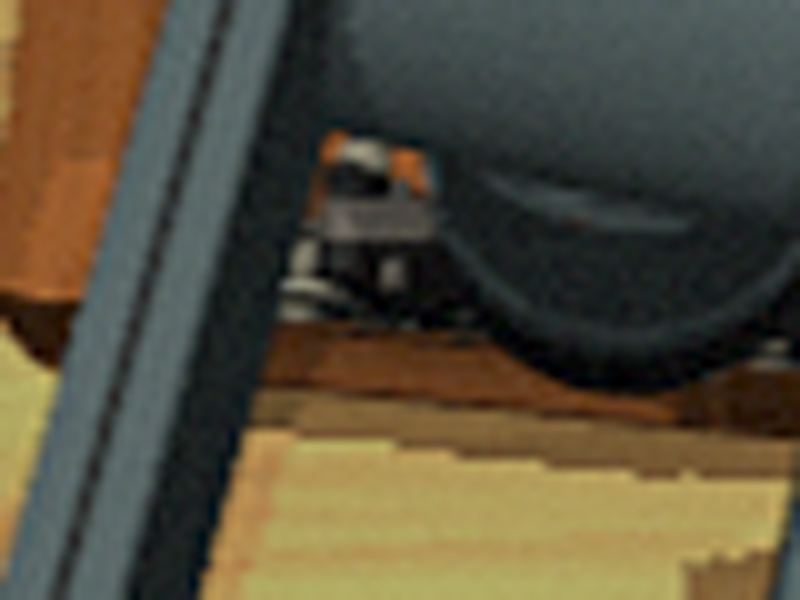

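View pics/s8z.png

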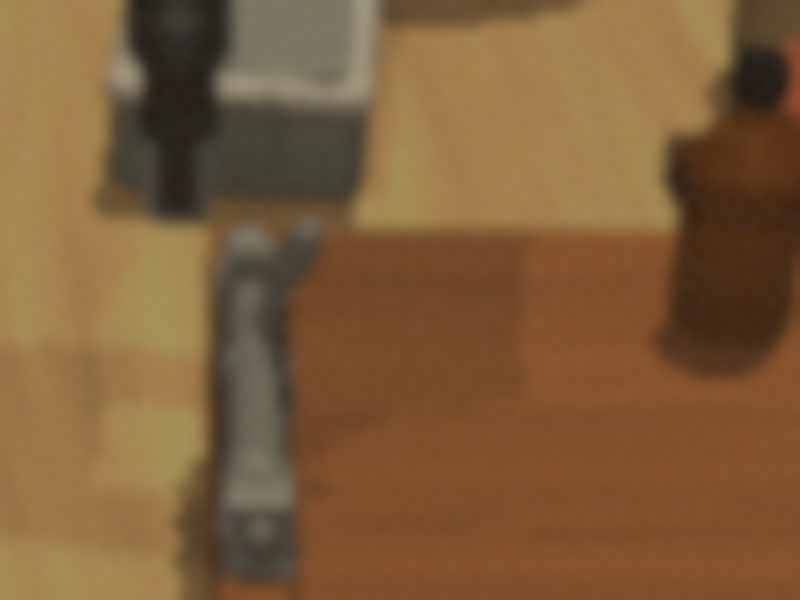

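```bash
python3 - <<'E'
from h import *
s=get_state(); print(1000*(c2w([-.0885,.0873,.152])-s['ee_pos']),s['tool_rot'])
E
```

```text
[ 54.40460051  61.10279419 -82.21215631] [[-9.94997233e-01  9.99017959e-02  3.71607088e-04]
 [ 9.99018714e-02  9.94997276e-01  1.90368558e-04]
 [-3.50729879e-04  2.26540432e-04 -9.99999913e-01]]
```

carry_out(xyz=[[20, 25, 0], [45, 50, 0], [54.4, 61, -10], [54.4, 61, -40], [54.4, 61, -65], [54.4, 61, -78], [54.4, 61, -82], [54.4, 61, -82]], dr=[[0, 0, 0], [0, 0, 0], [0, 0, 0], [0, 0, 0], [0, 0, 0], [0, 0, 0], [0, 0, 0], [0, 0, 0]], jaw=[0.2, 0.2, 0.2, 0.2, 0.2, 0.2, 0.2, 0.2])

```text
t: 18.5
ee_pos: [0.6072, 0.0494, 0.1519]
tool_rot: [[-0.995, 0.098, -0.001], [0.098, 0.995, 0.0], [0.001, -0.0, -1.0]]
contact_force: [0.6, -0.1, 0.4]
finger_gap: 0.0342
```

carry_out(xyz=[[0, 0, 0], [0, 0, 0], [0, 0, 0], [0, 0, 0], [0, 0, 0], [0, 0, 0]], dr=[[0, 0, 0], [0, 0, 0], [0, 0, 0], [0, 0, 0], [0, 0, 0], [0, 0, 0]], jaw=[0.35, 0.45, 0.55, 0.65, 0.8, 0.8])

```text
t: 19.1
ee_pos: [0.6077, 0.0492, 0.1529]
tool_rot: [[-0.995, 0.098, 0.001], [0.098, 0.995, -0.0], [-0.001, -0.0, -1.0]]
contact_force: [0.7, 0.0, 2.7]
finger_gap: 0.013
```

```bash
python3 - <<'E'
from h import *
s=get_state(); p=w2c(s['ee_pos']);print(p, s['contact_force'],s['ft_torque'],s['finger_gap'])
E
```

```text
[-0.08819844  0.08762408  0.15288832] [0.69925936 0.0253989  2.73020839] [-0.10955771  0.05665314  0.01256429] 0.012959488952183382
```

carry_out(xyz=[[0.5, 0, -0.2], [1, -0.1, -0.4], [1, -0.1, -0.4]], dr=[[0, 0, 0], [0, 0, 0], [0, 0, 0]], jaw=[0.8, 0.8, 0.8])

```text
t: 19.4
ee_pos: [0.6085, 0.0491, 0.1525]
tool_rot: [[-0.995, 0.098, 0.001], [0.098, 0.995, -0.0], [-0.001, -0.0, -1.0]]
contact_force: [-1.1, -1.0, 4.9]
finger_gap: 0.013
```

carry_out(xyz=[[0.5, 0, -0.2], [1, -0.1, -0.4], [1, -0.1, -0.4]], dr=[[0, 0, 0], [0, 0, 0], [0, 0, 0]], jaw=[0.8, 0.8, 0.8])

```text
t: 19.7
ee_pos: [0.609, 0.0491, 0.1523]
tool_rot: [[-0.995, 0.098, -0.0], [0.098, 0.995, -0.0], [0.0, -0.0, -1.0]]
contact_force: [-3.0, 0.2, 8.6]
finger_gap: 0.0132
```

carry_out(xyz=[[0, 0, 1], [0, 0, 2], [0.5, 0, 2]], dr=[[0, 0, 0], [0, 0, 0], [0, 0, 0]], jaw=[0.8, 0.8, 0.8])

```text
t: 20.0
ee_pos: [0.6086, 0.0491, 0.1526]
tool_rot: [[-0.995, 0.098, -0.003], [0.098, 0.995, 0.0], [0.003, -0.0, -1.0]]
contact_force: [-4.5, -1.1, -0.3]
finger_gap: 0.0129
```

carry_out(xyz=[[0, -0.5, 0], [-0.1, -1, 0], [-0.1, -1, 0]], dr=[[0, 0, 0], [0, 0, 0], [0, 0, 0]], jaw=[0.8, 0.8, 0.8])

```text
t: 20.3
ee_pos: [0.6087, 0.049, 0.1526]
tool_rot: [[-0.995, 0.098, -0.003], [0.098, 0.995, 0.002], [0.003, 0.001, -1.0]]
contact_force: [-4.7, 1.2, -0.0]
finger_gap: 0.0128
```

carry_out(xyz=[[0, -0.5, 0], [-0.1, -1, 0], [-0.1, -1, 0]], dr=[[0, 0, 0], [0, 0, 0], [0, 0, 0]], jaw=[0.8, 0.8, 0.8])

```text
t: 20.6
ee_pos: [0.6086, 0.0489, 0.1526]
tool_rot: [[-0.995, 0.098, -0.003], [0.098, 0.995, 0.003], [0.003, 0.003, -1.0]]
contact_force: [-4.9, 4.6, -0.5]
finger_gap: 0.0131
```

carry_out(xyz=[[-0.6, 0, 0], [-1.2, 0, 0], [-1.2, 0, 0]], dr=[[0, 0, 0], [0, 0, 0], [0, 0, 0]], jaw=[0.8, 0.8, 0.8])

```text
t: 20.9
ee_pos: [0.6081, 0.0485, 0.1528]
tool_rot: [[-0.995, 0.098, -0.001], [0.098, 0.995, 0.002], [0.001, 0.002, -1.0]]
contact_force: [-2.1, 4.5, -1.3]
finger_gap: 0.013
```

carry_out(xyz=[[0, -0.5, 0], [0, -0.5, 0]], dr=[[0, 0, 0], [0, 0, 0]], jaw=[0.8, 0.8])

```text
t: 21.1
ee_pos: [0.608, 0.0477, 0.1528]
tool_rot: [[-0.995, 0.098, -0.001], [0.098, 0.995, 0.002], [0.001, 0.002, -1.0]]
contact_force: [-2.6, 4.4, -1.1]
finger_gap: 0.0127
```

carry_out(xyz=[[0, -0.5, 0], [-0.1, -1, 0], [-0.1, -1, 0]], dr=[[0, 0, 0], [0, 0, 0], [0, 0, 0]], jaw=[0.8, 0.8, 0.8])

```text
t: 21.4
ee_pos: [0.6079, 0.0466, 0.1528]
tool_rot: [[-0.995, 0.098, -0.001], [0.098, 0.995, 0.002], [0.001, 0.001, -1.0]]
contact_force: [-2.7, 4.7, -1.0]
finger_gap: 0.013
```

carry_out(xyz=[[0, -0.5, 0], [-0.1, -1, 0], [-0.1, -1, 0]], dr=[[0, 0, 0], [0, 0, 0], [0, 0, 0]], jaw=[0.8, 0.8, 0.8])

```text
t: 21.7
ee_pos: [0.6078, 0.0455, 0.1528]
tool_rot: [[-0.995, 0.098, -0.001], [0.098, 0.995, 0.001], [0.001, 0.001, -1.0]]
contact_force: [-2.8, 4.0, -1.1]
finger_gap: 0.0128
```

carry_out(xyz=[[0, -0.5, 0], [-0.1, -1, 0], [-0.1, -1, 0]], dr=[[0, 0, 0], [0, 0, 0], [0, 0, 0]], jaw=[0.8, 0.8, 0.8])

```text
t: 22.0
ee_pos: [0.6077, 0.0445, 0.1528]
tool_rot: [[-0.995, 0.098, -0.001], [0.098, 0.995, 0.001], [0.001, 0.001, -1.0]]
contact_force: [-2.6, 4.5, -0.9]
finger_gap: 0.0125
```

carry_out(xyz=[[0, -0.5, 0], [-0.1, -1, 0], [-0.1, -1, 0]], dr=[[0, 0, 0], [0, 0, 0], [0, 0, 0]], jaw=[0.8, 0.8, 0.8])

```text
t: 22.3
ee_pos: [0.6076, 0.0434, 0.1528]
tool_rot: [[-0.995, 0.098, -0.001], [0.098, 0.995, 0.001], [0.001, 0.001, -1.0]]
contact_force: [-2.6, 3.8, -1.8]
finger_gap: 0.0132
```

carry_out(xyz=[[0, -0.5, 0], [-0.1, -1, 0], [-0.1, -1, 0]], dr=[[0, 0, 0], [0, 0, 0], [0, 0, 0]], jaw=[0.8, 0.8, 0.8])

```text
t: 22.6
ee_pos: [0.6075, 0.0425, 0.1528]
tool_rot: [[-0.995, 0.098, -0.001], [0.098, 0.995, 0.001], [0.001, 0.001, -1.0]]
contact_force: [-3.5, 4.8, -1.8]
finger_gap: 0.0134
```

carry_out(xyz=[[0, -0.5, 0], [-0.1, -1, 0], [-0.1, -1, 0]], dr=[[0, 0, 0], [0, 0, 0], [0, 0, 0]], jaw=[0.8, 0.8, 0.8])

```text
t: 22.9
ee_pos: [0.6074, 0.0415, 0.1528]
tool_rot: [[-0.995, 0.098, -0.001], [0.098, 0.995, 0.001], [0.001, 0.001, -1.0]]
contact_force: [-2.8, 3.6, -1.5]
finger_gap: 0.013
```

carry_out(xyz=[[0, -0.5, 0], [-0.1, -1, 0], [-0.1, -1, 0]], dr=[[0, 0, 0], [0, 0, 0], [0, 0, 0]], jaw=[0.8, 0.8, 0.8])

```text
t: 23.2
ee_pos: [0.6073, 0.0404, 0.1528]
tool_rot: [[-0.995, 0.098, -0.001], [0.098, 0.995, 0.001], [0.001, 0.001, -1.0]]
contact_force: [-2.8, 3.4, -1.2]
finger_gap: 0.0128
```

carry_out(xyz=[[0, -0.5, 0], [-0.1, -1, 0], [-0.1, -1, 0]], dr=[[0, 0, 0], [0, 0, 0], [0, 0, 0]], jaw=[0.8, 0.8, 0.8])

```text
t: 23.5
ee_pos: [0.6072, 0.0395, 0.1528]
tool_rot: [[-0.995, 0.098, -0.001], [0.098, 0.995, 0.001], [0.001, 0.001, -1.0]]
contact_force: [-2.9, 5.0, -1.0]
finger_gap: 0.0126
```

carry_out(xyz=[[0, -0.5, 0], [-0.1, -1, 0], [-0.1, -1, 0]], dr=[[0, 0, 0], [0, 0, 0], [0, 0, 0]], jaw=[0.8, 0.8, 0.8])

```text
t: 23.8
ee_pos: [0.6071, 0.0384, 0.1528]
tool_rot: [[-0.995, 0.098, -0.001], [0.098, 0.995, 0.001], [0.001, 0.001, -1.0]]
contact_force: [-4.5, 4.4, -1.2]
finger_gap: 0.013
```

carry_out(xyz=[[0, -0.5, 0], [-0.1, -1, 0], [-0.1, -1, 0]], dr=[[0, 0, 0], [0, 0, 0], [0, 0, 0]], jaw=[0.8, 0.8, 0.8])

```text
t: 24.1
ee_pos: [0.607, 0.0375, 0.1528]
tool_rot: [[-0.995, 0.098, -0.001], [0.098, 0.995, 0.001], [0.001, 0.001, -1.0]]
contact_force: [-2.7, 4.3, -1.1]
finger_gap: 0.0131
```

carry_out(xyz=[[0, -0.5, 0], [-0.1, -1, 0], [-0.1, -1, 0]], dr=[[0, 0, 0], [0, 0, 0], [0, 0, 0]], jaw=[0.8, 0.8, 0.8])

```text
t: 24.4
ee_pos: [0.6069, 0.0365, 0.1528]
tool_rot: [[-0.995, 0.098, -0.001], [0.098, 0.995, 0.001], [0.001, 0.001, -1.0]]
contact_force: [-3.2, 4.7, -1.2]
finger_gap: 0.013
```

carry_out(xyz=[[0, -0.5, 0], [-0.1, -1, 0], [-0.1, -1, 0]], dr=[[0, 0, 0], [0, 0, 0], [0, 0, 0]], jaw=[0.8, 0.8, 0.8])

```text
t: 24.7
ee_pos: [0.6068, 0.0354, 0.1528]
tool_rot: [[-0.995, 0.098, -0.001], [0.098, 0.995, 0.001], [0.001, 0.001, -1.0]]
contact_force: [-2.7, 3.8, -1.0]
finger_gap: 0.0127
```

carry_out(xyz=[[0, -0.5, 0], [-0.1, -1, 0], [-0.1, -1, 0]], dr=[[0, 0, 0], [0, 0, 0], [0, 0, 0]], jaw=[0.8, 0.8, 0.8])

```text
t: 25.0
ee_pos: [0.6067, 0.0343, 0.1528]
tool_rot: [[-0.995, 0.098, -0.001], [0.098, 0.995, 0.001], [0.001, 0.001, -1.0]]
contact_force: [-2.5, 4.6, -1.6]
finger_gap: 0.0127
```

carry_out(xyz=[[0, -0.5, 0], [-0.1, -1, 0], [-0.1, -1, 0]], dr=[[0, 0, 0], [0, 0, 0], [0, 0, 0]], jaw=[0.8, 0.8, 0.8])

```text
t: 25.3
ee_pos: [0.6066, 0.0331, 0.1528]
tool_rot: [[-0.995, 0.098, -0.001], [0.098, 0.995, 0.001], [0.001, 0.001, -1.0]]
contact_force: [-3.4, 3.0, -2.7]
finger_gap: 0.013
```

carry_out(xyz=[[0, -0.5, 0], [-0.1, -1, 0], [-0.1, -1, 0]], dr=[[0, 0, 0], [0, 0, 0], [0, 0, 0]], jaw=[0.8, 0.8, 0.8])

```text
t: 25.6
ee_pos: [0.6064, 0.0317, 0.1529]
tool_rot: [[-0.995, 0.098, -0.001], [0.098, 0.995, 0.0], [0.001, 0.0, -1.0]]
contact_force: [-3.6, 4.2, -4.7]
finger_gap: 0.0128
```

carry_out(xyz=[[0.5, 0, -0.4], [1, -0.1, -0.8], [1, -0.1, -0.8]], dr=[[0, 0, 0], [0, 0, 0], [0, 0, 0]], jaw=[0.8, 0.8, 0.8])

```text
t: 25.9
ee_pos: [0.6073, 0.0316, 0.1525]
tool_rot: [[-0.995, 0.098, -0.002], [0.098, 0.995, 0.0], [0.002, -0.0, -1.0]]
contact_force: [-4.9, 3.9, -0.4]
finger_gap: 0.013
```

carry_out(xyz=[[0.5, 0, -0.2], [1, -0.1, -0.4], [1, -0.1, -0.4]], dr=[[0, 0, 0], [0, 0, 0], [0, 0, 0]], jaw=[0.8, 0.8, 0.8])

```text
t: 26.2
ee_pos: [0.6081, 0.0315, 0.1521]
tool_rot: [[-0.995, 0.098, -0.002], [0.098, 0.995, 0.0], [0.002, -0.0, -1.0]]
contact_force: [-4.5, 3.5, 0.1]
finger_gap: 0.0129
```

```bash
python3 - <<'E'
from h import *
s=get_state(); p=w2c(s['ee_pos']);print(p, s['contact_force'],s['ft_torque'],s['finger_gap'],np.hypot(p[0]+.106,p[2]-.107),np.arctan2(p[0]+.106,p[2]-.107))
E
```

```text
[-0.08606546  0.07011907  0.15214457] [-4.45580231  3.46854755  0.08580222] [0.62697959 1.01349934 0.02421608] 0.012939045882049032 0.04934996083493411 0.4158224858969358
```

carry_out(xyz=[[0.5, 0, -0.2], [1, -0.1, -0.4], [1.5, -0.1, -0.6], [1.5, -0.1, -0.6]], dr=[[0, 0, 0], [0, 0, 0], [0, 0, 0], [0, 0, 0]], jaw=[0.8, 0.8, 0.8, 0.8])

```text
t: 26.6
ee_pos: [0.6096, 0.0314, 0.1517]
tool_rot: [[-0.995, 0.098, -0.002], [0.098, 0.995, -0.0], [0.002, -0.0, -1.0]]
contact_force: [-6.1, 3.0, 0.4]
finger_gap: 0.0125
```

carry_out(xyz=[[0.5, 0, -0.2], [1, -0.1, -0.4], [1.5, -0.1, -0.6], [1.5, -0.1, -0.6]], dr=[[0, 0, 0], [0, 0, 0], [0, 0, 0], [0, 0, 0]], jaw=[0.8, 0.8, 0.8, 0.8])

```text
t: 27.0
ee_pos: [0.6106, 0.0313, 0.1512]
tool_rot: [[-0.995, 0.098, -0.003], [0.098, 0.995, -0.0], [0.003, -0.0, -1.0]]
contact_force: [-8.0, 3.9, 2.4]
finger_gap: 0.0129
```

carry_out(xyz=[[-0.8, 0, 0.3], [-1.6, 0, 0.5], [-2.4, 0.1, 0.8], [-2.4, 0.1, 0.8]], dr=[[0, 0, 0], [0, 0, 0], [0, 0, 0], [0, 0, 0]], jaw=[0.8, 0.8, 0.8, 0.8])

```text
t: 27.4
ee_pos: [0.6094, 0.0314, 0.1519]
tool_rot: [[-0.995, 0.098, -0.0], [0.098, 0.995, 0.0], [0.0, 0.0, -1.0]]
contact_force: [-3.9, 2.3, -2.2]
finger_gap: 0.0128
```

carry_out(xyz=[[0, -0.4, 0], [-0.1, -0.8, 0], [-0.1, -0.8, 0]], dr=[[0, 0, 0], [0, 0, 0], [0, 0, 0]], jaw=[0.8, 0.8, 0.8])

```text
t: 27.7
ee_pos: [0.6094, 0.031, 0.1518]
tool_rot: [[-0.995, 0.098, -0.0], [0.098, 0.995, 0.001], [0.0, 0.001, -1.0]]
contact_force: [-3.8, 4.8, -2.9]
finger_gap: 0.0128
```

carry_out(xyz=[[0, -0.4, 0], [-0.1, -0.8, 0], [-0.1, -0.8, 0]], dr=[[0, 0, 0], [0, 0, 0], [0, 0, 0]], jaw=[0.8, 0.8, 0.8])

```text
t: 28.0
ee_pos: [0.6093, 0.03, 0.1518]
tool_rot: [[-0.995, 0.098, -0.0], [0.098, 0.995, 0.0], [0.0, 0.0, -1.0]]
contact_force: [-3.5, 3.8, -2.4]
finger_gap: 0.0128
```

carry_out(xyz=[[0, -0.4, 0], [-0.1, -0.8, 0], [-0.1, -0.8, 0]], dr=[[0, 0, 0], [0, 0, 0], [0, 0, 0]], jaw=[0.8, 0.8, 0.8])

```text
t: 28.3
ee_pos: [0.6094, 0.0285, 0.1517]
tool_rot: [[-0.995, 0.098, 0.0], [0.098, 0.995, -0.001], [-0.0, -0.001, -1.0]]
contact_force: [-3.2, 1.5, -3.5]
finger_gap: 0.0131
```

carry_out(xyz=[[0.5, 0, -0.5], [1, -0.1, -1], [1.5, -0.1, -1.5], [1.5, -0.1, -1.5]], dr=[[0, 0, 0], [0, 0, 0], [0, 0, 0], [0, 0, 0]], jaw=[0.8, 0.8, 0.8, 0.8])

```text
t: 28.7
ee_pos: [0.6113, 0.0284, 0.1508]
tool_rot: [[-0.995, 0.098, 0.001], [0.098, 0.995, -0.001], [-0.001, -0.001, -1.0]]
contact_force: [-2.6, 1.0, 0.6]
finger_gap: 0.0131
```

carry_out(xyz=[[0.5, 0, -0.3], [1, -0.1, -0.6], [1.5, -0.1, -0.8], [1.5, -0.1, -0.8]], dr=[[0, 0, 0], [0, 0, 0], [0, 0, 0], [0, 0, 0]], jaw=[0.8, 0.8, 0.8, 0.8])

```text
t: 29.1
ee_pos: [0.6128, 0.0283, 0.1499]
tool_rot: [[-0.995, 0.098, 0.001], [0.098, 0.995, -0.001], [-0.001, -0.001, -1.0]]
contact_force: [-1.8, -2.0, 2.7]
finger_gap: 0.0131
```

carry_out(xyz=[[0.6, 0, -0.4], [1.2, -0.1, -0.7], [1.8, -0.1, -1.1], [1.8, -0.1, -1.1]], dr=[[0, 0, 0], [0, 0, 0], [0, 0, 0], [0, 0, 0]], jaw=[0.8, 0.8, 0.8, 0.8])

```text
t: 29.5
ee_pos: [0.6147, 0.0282, 0.1487]
tool_rot: [[-0.995, 0.098, 0.001], [0.098, 0.995, -0.001], [-0.001, -0.001, -1.0]]
contact_force: [0.5, -3.0, 4.9]
finger_gap: 0.0131
```

carry_out(xyz=[[0.6, 0, -0.4], [1.2, -0.1, -0.8], [1.8, -0.1, -1.2], [1.8, -0.1, -1.2]], dr=[[0, 0, 0], [0, 0, 0], [0, 0, 0], [0, 0, 0]], jaw=[0.8, 0.8, 0.8, 0.8])

```text
t: 29.9
ee_pos: [0.6164, 0.0281, 0.1475]
tool_rot: [[-0.995, 0.098, 0.001], [0.098, 0.995, -0.001], [-0.001, -0.001, -1.0]]
contact_force: [-0.4, -4.5, 4.6]
finger_gap: 0.0127
```

```bash
python3 - <<'E'
from h import *
st=get_state(); p=w2c(st['ee_pos']);print(p, st['contact_force'],np.hypot(p[0]+.106,p[2]-.107),np.arctan2(p[0]+.106,p[2]-.107))
s=snap('side','s9.png'); img=s['color'][140:215,290:390,::-1]; cv2.imwrite('pics/s9z.png',cv2.resize(img,(800,600),interpolation=cv2.INTER_CUBIC))
c=snap('top','t9.png'); img=c['color'][150:225,260:360,::-1]; cv2.imwrite('pics/t9z.png',cv2.resize(img,(800,600),interpolation=cv2.INTER_CUBIC))
E
```

```text
[-0.07754146  0.0674715   0.14749316] [-0.44695198 -4.54778556  4.59944905] 0.04949327535529927 0.6126017632613308
```

View pics/s9z.png

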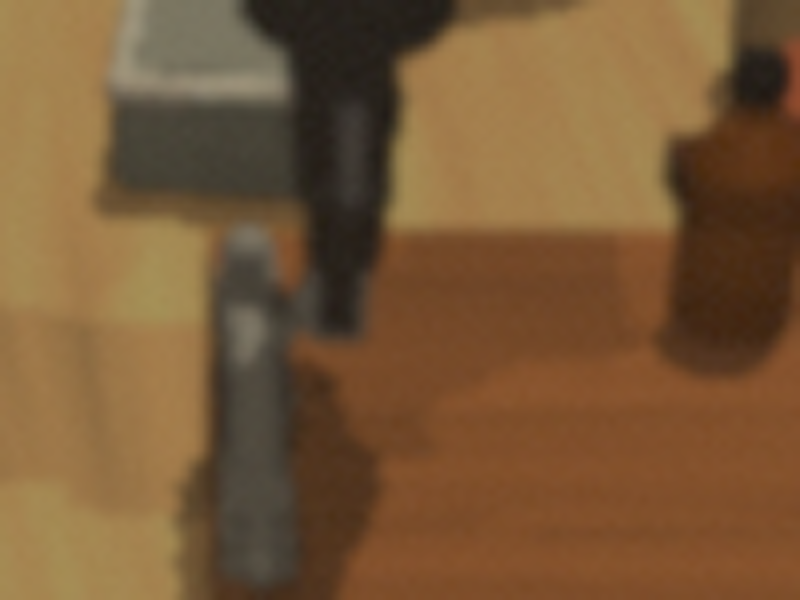

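View pics/t9z.png

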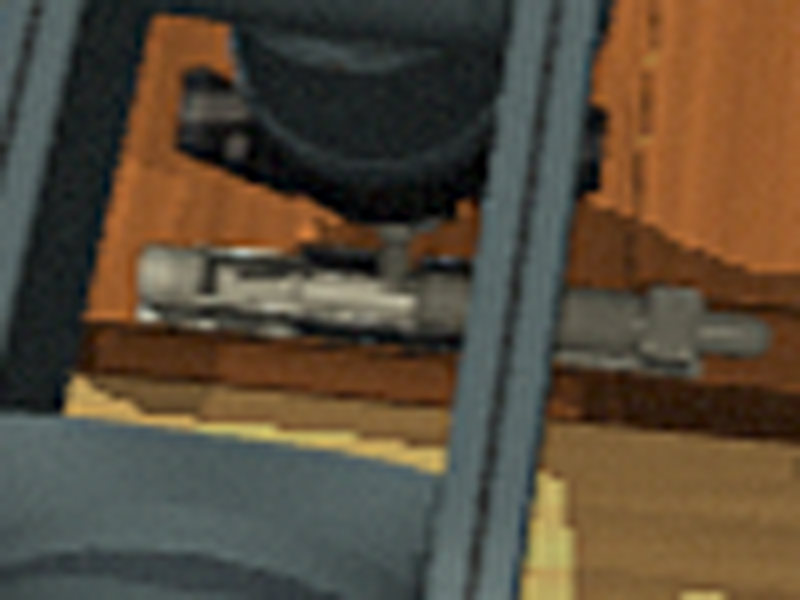

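carry_out(xyz=[[0, -0.5, 0.3], [-0.1, -1, 0.5], [1.7, -1.2, -0.8], [3.4, -1.4, -2.1], [5.2, -1.5, -3.8], [7, -1.7, -5.5], [7, -1.7, -5.5]], dr=[[0, 0, 0], [0, 0, 0], [0, 0, 0], [0, 0, 0], [0, 0, 0], [0, 0, 0], [0, 0, 0]], jaw=[0.8, 0.8, 0.8, 0.8, 0.8, 0.8, 0.8])

```text
t: 30.7
ee_pos: [0.6233, 0.0271, 0.1413]
tool_rot: [[-0.995, 0.098, 0.0], [0.098, 0.995, 0.0], [-0.0, 0.001, -1.0]]
contact_force: [1.8, 0.5, 3.5]
finger_gap: 0.0133
```

```bash
python3 - <<'E'
from h import *
st=get_state(); p=w2c(st['ee_pos']);print(p, st['contact_force'],np.hypot(p[0]+.106,p[2]-.107),np.arctan2(p[0]+.106,p[2]-.107))
E
```

```text
[-0.07053141  0.06717292  0.14132127] [1.80083899 0.49944349 3.52362266] 0.049355555076959455 0.8018362598332033
```

carry_out(xyz=[[1.6, -0.1, -1.8], [3.2, -0.3, -3.7], [4.7, -0.5, -5.7], [6.1, -0.6, -7.8], [7.4, -0.7, -9.9], [8.5, -0.8, -12], [9.6, -0.9, -14.3], [10.5, -1, -16.6], [10.5, -1, -16.6]], dr=[[0, 0, 0], [0, 0, 0], [0, 0, 0], [0, 0, 0], [0, 0, 0], [0, 0, 0], [0, 0, 0], [0, 0, 0], [0, 0, 0]], jaw=[0.8, 0.8, 0.8, 0.8, 0.8, 0.8, 0.8, 0.8, 0.8])

```text
t: 31.6
ee_pos: [0.6337, 0.0259, 0.1248]
tool_rot: [[-0.995, 0.098, 0.0], [0.098, 0.995, 0.0], [-0.0, 0.0, -1.0]]
contact_force: [2.7, 0.7, 2.2]
finger_gap: 0.0125
```

```bash
python3 - <<'E'
from h import *
st=get_state(); p=w2c(st['ee_pos']);print(p, st['contact_force'],np.hypot(p[0]+.106,p[2]-.107),np.arctan2(p[0]+.106,p[2]-.107))
E
```

```text
[-0.0600975   0.06696791  0.12475811] [2.66373875 0.6774332  2.15309787] 0.04921777804714254 1.2016634173930667
```

carry_out(xyz=[[0, 0, 0], [0, 0, 0], [0, 0, 0], [0, 0, 15], [0, 0, 35], [0, 0, 45], [0, 0, 45], [0, 0, 45], [0, 0, 45]], dr=[[0, 0, 0], [0, 0, 0], [0, 0, 0], [0, 0, 0], [0, 0, 0], [0, 0, 0], [0, 0, 0], [0, 0, 0], [0, 0, 0]], jaw=[0.3, 0.3, 0.3, 0.3, 0.3, 1, 1, 1, 1])

```text
t: 32.5
ee_pos: [0.6326, 0.0259, 0.1689]
tool_rot: [[-0.995, 0.098, -0.002], [0.098, 0.995, 0.0], [0.002, 0.0, -1.0]]
contact_force: [-0.1, -0.4, 0.4]
finger_gap: -0.0002
```

```bash
python3 - <<'E'
from h import *
st=get_state(); p=w2c(st['ee_pos']);print(p, st['ee_pos'],st['contact_force'],st['finger_gap'])
s=snap('side','s10.png'); img=s['color'][140:215,290:390,::-1]; cv2.imwrite('pics/s10z.png',cv2.resize(img,(800,600),interpolation=cv2.INTER_CUBIC))
E
```

```text
[-0.06113547  0.0668624   0.16892785] [0.63264298 0.02588062 0.16892785] [-0.10798897 -0.39733157  0.39159068] -0.00015891707979849768
```

View pics/s10z.png

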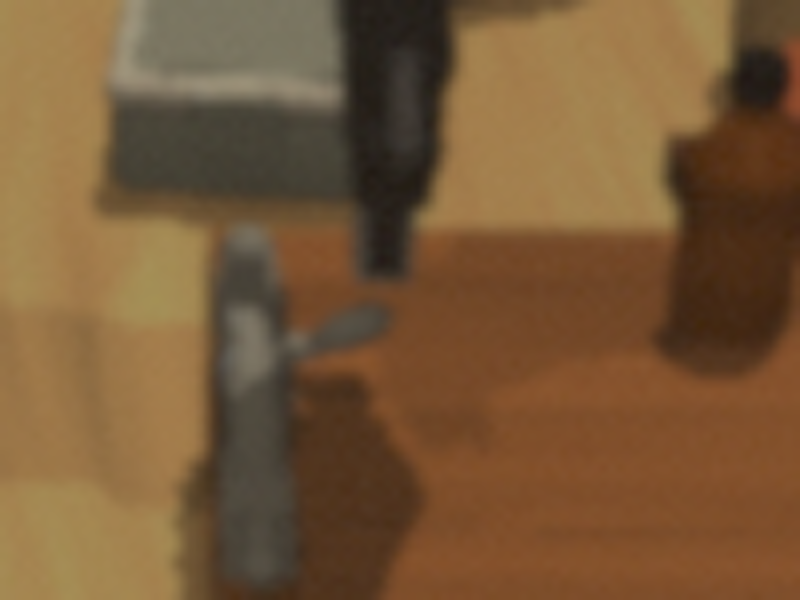

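carry_out(xyz=[[-1, 0, -8], [-1, 0, -14], [-1, 0, -18], [-1, 0, -21], [-1, 0, -24], [-1, 0, -27], [-1, 0, -29], [-1, 0, -31], [-1, 0, -33], [-1, 0, -33]], dr=[[0, 0, 0], [0, 0, 0], [0, 0, 0], [0, 0, 0], [0, 0, 0], [0, 0, 0], [0, 0, 0], [0, 0, 0], [0, 0, 0], [0, 0, 0]], jaw=[1, 1, 1, 1, 1, 1, 1, 1, 1, 1])

```text
t: 33.55
ee_pos: [0.6321, 0.0258, 0.1368]
tool_rot: [[-0.995, 0.098, -0.001], [0.098, 0.995, 0.0], [0.001, -0.0, -1.0]]
contact_force: [0.6, 0.6, -0.4]
finger_gap: -0.0002
```

carry_out(xyz=[[0, 0, -0.7], [0, 0, -1.4], [0, 0, -1.4]], dr=[[0, 0, 0], [0, 0, 0], [0, 0, 0]], jaw=[1, 1, 1])

```text
t: 33.85
ee_pos: [0.6324, 0.0258, 0.1357]
tool_rot: [[-0.995, 0.098, 0.0], [0.098, 0.995, -0.0], [-0.0, -0.0, -1.0]]
contact_force: [0.5, 0.2, -0.3]
finger_gap: 0.0002
```

carry_out(xyz=[[0, 0, -0.7], [0, 0, -1.4], [0, 0, -1.4]], dr=[[0, 0, 0], [0, 0, 0], [0, 0, 0]], jaw=[1, 1, 1])

```text
t: 34.15
ee_pos: [0.6323, 0.0258, 0.1342]
tool_rot: [[-0.995, 0.098, -0.0], [0.098, 0.995, 0.0], [0.0, -0.0, -1.0]]
contact_force: [-0.5, 1.0, 0.4]
finger_gap: 0.0002
```

carry_out(xyz=[[0, 0, -0.7], [0, 0, -1.2], [0, 0, -1.2]], dr=[[0, 0, 0], [0, 0, 0], [0, 0, 0]], jaw=[1, 1, 1])

```text
t: 34.45
ee_pos: [0.6324, 0.0258, 0.1331]
tool_rot: [[-0.995, 0.098, 0.0], [0.098, 0.995, -0.0], [-0.0, -0.0, -1.0]]
contact_force: [-0.2, -0.7, 0.4]
finger_gap: 0.0001
```

carry_out(xyz=[[0, 0, -0.5], [0, 0, -1], [0, 0, -1]], dr=[[0, 0, 0], [0, 0, 0], [0, 0, 0]], jaw=[1, 1, 1])

```text
t: 34.75
ee_pos: [0.6324, 0.0258, 0.1327]
tool_rot: [[-0.995, 0.098, 0.001], [0.098, 0.995, -0.0], [-0.001, -0.0, -1.0]]
contact_force: [-0.2, -0.2, 3.3]
finger_gap: 0.0
```

carry_out(xyz=[[0, 0, -0.5], [0, 0, -0.8], [0, 0, -0.8]], dr=[[0, 0, 0], [0, 0, 0], [0, 0, 0]], jaw=[1, 1, 1])

```text
t: 35.05
ee_pos: [0.6325, 0.0258, 0.1325]
tool_rot: [[-0.995, 0.098, 0.001], [0.098, 0.995, -0.0], [-0.001, -0.0, -1.0]]
contact_force: [-2.3, -0.7, 6.5]
finger_gap: -0.0001
```

carry_out(xyz=[[0, 0, 3], [0, 0, 15], [0, 0, 40], [0, 0, 75], [-30, -10, 100], [-70, -25, 110], [-110, -60, 110], [-150, -100, 110], [-180, -140, 110], [-200, -170, 110]], dr=[[0, 0, 0], [0, 0, 0], [0, 0, 0], [0, 0, 0], [0, 0, 0], [0, 0, 0], [0, 0, 0], [0, 0, 0], [0, 0, 0], [0, 0, 0]], jaw=[1, 1, 1, 1, 1, 1, 1, 1, 1, 1])

```text
t: 36.05
ee_pos: [0.4307, -0.145, 0.2421]
tool_rot: [[-0.995, 0.097, 0.001], [0.097, 0.995, -0.001], [-0.001, -0.001, -1.0]]
contact_force: [-0.2, -1.8, -0.5]
finger_gap: -0.0003
```

```bash
python3 - <<'E'
from h import *
st=get_state(); print(st['ee_pos'],st['contact_force'])
s=snap('side','s11.png'); img=s['color'][140:260,280:440,::-1]; cv2.imwrite('pics/s11z.png',cv2.resize(img,(800,600),interpolation=cv2.INTER_CUBIC))
c=snap('top','t11.png'); img=c['color'][150:240,260:380,::-1]; cv2.imwrite('pics/t11z.png',cv2.resize(img,(800,600),interpolation=cv2.INTER_CUBIC))
for n,cc in(('top',c),('side',s)):
  P=cloud(cc).reshape(-1,3); Q=np.c_[(P[:,:2]-C0)@R,P[:,2]]
  m=(Q[:,0]>-.086)&(Q[:,0]<-.04)&(Q[:,1]>.04)&(Q[:,1]<.09)&(Q[:,2]>.117)&(Q[:,2]<.2); print(n,m.sum()); print(np.round(Q[m].mean(0),4),np.round(Q[m].min(0),4),np.round(Q[m].max(0),4))
for q in ['drawer','lunch_box','thermos','mug','rice_bowl','spoon_rest','soy_bottle']:
  print(q,[np.round(r['at'],3).tolist() for r in look_for('top',q)[:1]])
E
```

```text
[ 0.43067647 -0.14498857  0.24208429] [-0.15256661 -1.80994064 -0.51070566]
top 59
[-0.0682  0.0675  0.1309] [-0.0858  0.0613  0.1171] [-0.052   0.0738  0.1364]
side 42
[-0.0706  0.0644  0.1306] [-0.0847  0.0582  0.1244] [-0.055   0.0716  0.1367]
drawer [[0.562, -0.123, 0.112]]
lunch_box [[0.63, 0.42, 0.064]]
thermos [[0.605, -0.403, 0.163]]
mug [[0.378, 0.268, 0.023]]
rice_bowl [[0.375, -0.406, 0.03]]
spoon_rest [[0.448, 0.417, 0.003]]
soy_bottle [[0.769, 0.071, 0.188]]
```

View pics/s11z.png

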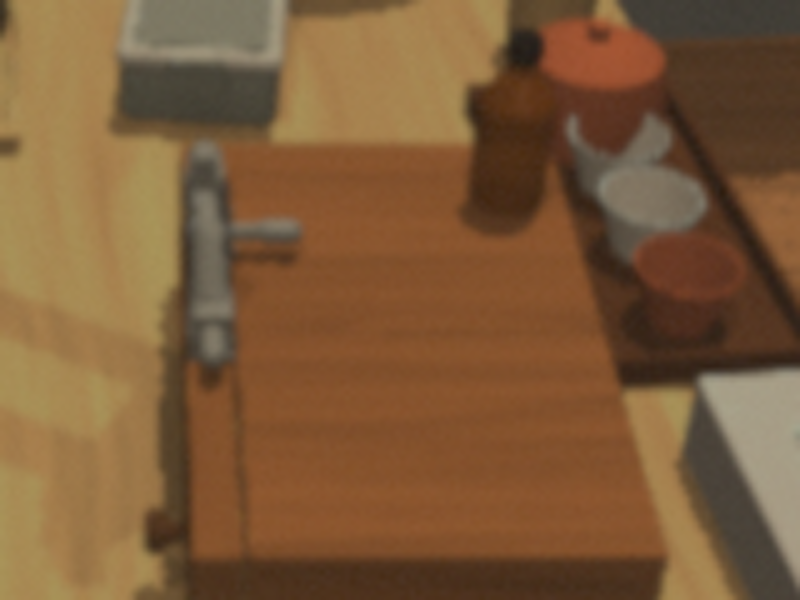

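View pics/t11z.png

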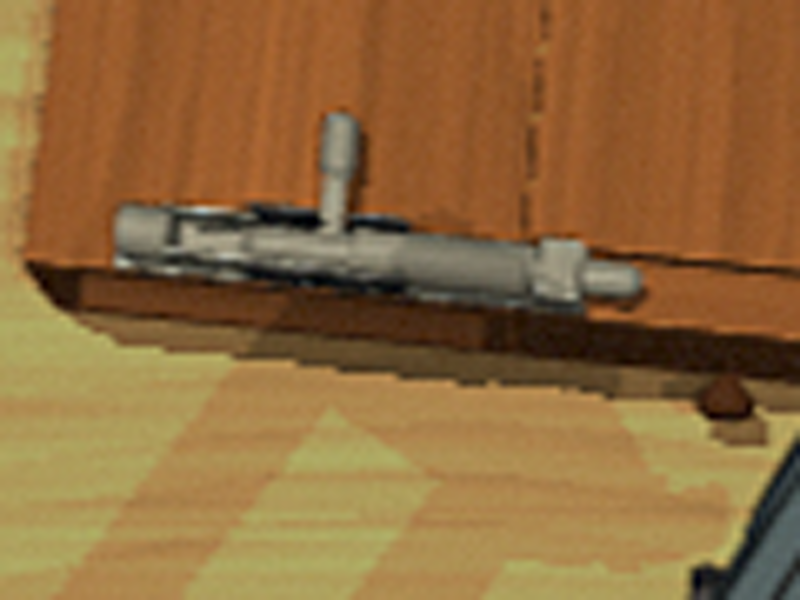

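```bash
python3 - <<'E'
from h import *
for n,u in (('top',(400,540)),('side',(210,300))):
  a=cv2.imread(f'pics/{n}0.png');b=cv2.imread('pics/'+n[0]+'11.png')
  r=slice(220,310) if n=='top' else slice(295,360)
  cv2.imwrite(f'pics/cmp_{n}.png',cv2.resize(np.hstack([a[r,u[0]:u[1]],b[r,u[0]:u[1]]]),None,fx=2.5,fy=2.5))
E
```

```text
(no output)
```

View pics/cmp_top.png

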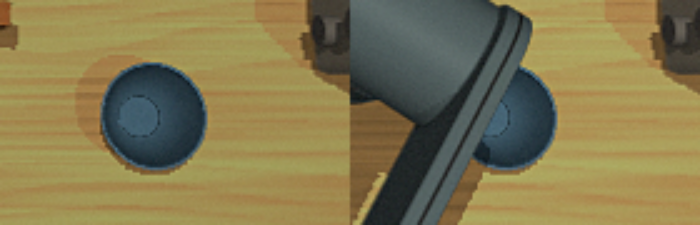

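View pics/cmp_side.png

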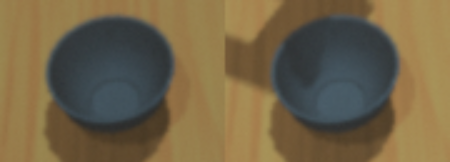

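The bowl has not moved: it sits in the same pixels as before, and the arm only hides part of it in the top view. Handing in.

```bash
python3 -c "
from station import *
print(job_done())"
```

```text
the job is handed in; nothing more can be done
None
```

The drawer is shut and bolted, with the handle turned right down into the notch. The job was handed in at about 36 s, with the gripper clear of everything. No verdict was reported.

- **Drawer:** I pushed it in slowly. It ran at about 3 N and the force rose to 8.5 N at the stop, where it no longer moved. Its front is flush in the pictures.
- **Bolt:** The rod went through the keeper at about 2 to 3 N. My first lean at about 41 mm of travel was not the notch. The fingers slipped on the grip while the handle stayed at about 0.35 to 0.4 rad, which I saw in the pictures.
- **Notch:** Leaning lightly and sliding on, I felt it at about 60 mm of travel.
- **Handle:** I turned it to about 1.2 rad in the grip, then pressed it down from above until it stopped. The force there was 6.5 N at finger height 132.5 mm, which matches a level grip (133 mm expected).
- **Highest forces on the bolt:** Two readings went past the 8 N guide, one at 8.6 N vertical (about 6 N in the turning direction) and one at about 8 N. Both were brief and I backed off at once.

**Last checks:** Both cameras show the handle level behind the barrel and the nose about 20 mm past the keeper. The loose things read the same as at the start to within a few millimetres. The one exception was the rice bowl, which the network placed 19 mm off. The arm was hiding part of it, and the before and after pictures show it has not moved.

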